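# Open the steam cleaner for refilling

### The job

Open the steam cleaner on the bench for refilling: raise its clear guard flap all the way back, swing up the prop stay at its side as far as it goes, and let the flap down so that its side pin rests in the end of the stay, then let go of both. Then push the filler cap down against its spring, twist it anticlockwise until it is free, lift it out and set it down gently, standing upright, in the shallow undivided steel tray. Leave the flap propped and do not push the other things on the bench about.

Things in the scene. Friction and masses are not known exactly. Their poses are not given: they have to be found in the camera images.
- cleaner: Low white steam cleaner fixed on the bench, housing 240 (x) x 170 (y) x 35 mm high, with a wall 97 mm high at its rear (+x). Origin: centre of its underside; x towards its rear (hinge side), y towards the stay's side, z up. The cap's steel neck (76 mm across, top 53 mm above the bench) has its axis at x -50, y -15 mm.
- guard (a joint): Angle of the clear guard flap (rad): 0 shut and level, grows as it opens, stop at 1.65 (just past upright). Damped hinge: left against the stop it stays up; from below about 1.5 it sinks by itself, slowly at first. It weighs about 0.35 kg. It rests in the set stay at 1.40.
- guard_hinge (a point): Middle of the flap's hinge line, which runs along the cleaner's y axis, 105 mm above the bench. Its x axis points along the flap from the free edge to the hinge and turns with the flap.
- guard_handle (a point): Middle of the flap's steel handle bar: round, 12 mm thick, 92 mm free between its two brackets, parallel to the hinge, 230 mm from the hinge line in the plane of the flap and 40 mm out from the flap's free edge (which has a 12 mm lip on its under side). Open space between bar and flap edge. When the flap is upright the bar is its highest part.
- guard_pin (a point): The stay pin: point on the steel pin (8 mm thick) that sticks out sideways from the flap, 140 mm from the hinge, above the stay's plane.
- stay (a joint): Angle of the prop stay (rad): 0 lying level, grows as its free (rear) end is raised, stop at 0.854, which is the set position. Friction holds it where it is left (about 2.5 N at stay_grip moves it). It can pass under the pin to its stop only with the flap above 1.55.
- stay_pivot (a point): The stay's pivot (axis along the cleaner's y) at the cleaner's front, 45 mm above the bench, 55 mm outside the housing's side.
- stay_grip (a point): Point on the axis of the stay, a round steel bar 10 mm thick, 90 mm from its pivot: a good place to pinch it, the fingers closing along the cleaner's y; further out the upright flap is in the way of the hand. x axis points along the bar to its free end.
- stay_seat (a point): Where the pin's axis lies when the flap rests in the end of the stay, 265 mm from the pivot: the end is an L-shaped steel seat with its horn on the upper side. Rearmost point of the stay when it lies down.
- cap_wing (a point): Centre of the upright grip wing of the black filler cap: 44 mm long (point x axis), 14 mm thick (y), 33 mm high, its top 12.5 mm above the point; the round cap under it (47 mm across) has its upper face 20 mm below the point and its flat foot 34 mm below. Mass about 60 g. Locked, the wing lies at -0.35 rad to the cleaner's x axis.
- cap: The filler cap; origin at the centre of its foot, axes as cap_wing. Two lugs under the wing's ends (60 mm across, 5 mm high) lock it in the neck. A spring pushes it up with 3 N; it goes down 5 mm to a dead stop (6 N). Pressed down 3 to 5 mm it clears the catch and turns anticlockwise seen from above, to a stop at about 0.7 rad; turned 0.6 or more, it lifts straight out.
- tray_in (a point): Centre of the inner floor (4 mm above the bench) of the steel tray, fixed, 140 (x) x 120 (y) x 16 mm outside, wall 4 mm; point axes are the tray's. It lies to the left or the right of the cleaner, changing places with a deeper grey box with dividers.
- model_a: Plaster jaw model, 62 x 68 x 38 mm; leave it alone. Origin under its centre.
- model_b: Second plaster jaw model, same size; leave it alone.
- squeeze: Clear bottle, 60 mm across, 160 mm high; leave it alone.
- jar: Small glass jar, 48 mm across, 45 mm high; leave it alone.
- wax_block: Blue block 90 x 60 x 14 mm; leave it alone.
- knife: Spatula 170 mm long, lying; leave it alone.
There are look-alikes about, which are no part of the job. Leave any red look-alike of the part that bears tray_in alone.

How it is judged:
By the outcome, as a careful person would: the job done as asked, in the order asked, and still so for the second after the job is handed in, with the robot touching nothing.
It also fails if it takes over 72 s, if anything falls off the work surface, if the arm or the gripper's body presses on something with over 40 N, if the wrist force passes 120 N, or if a joint passes its speed limit or range.

### The arm

A 6-joint arm with a two-finger parallel gripper is mounted at the origin on the work surface. World frame = base frame: x ahead of the robot, y to its left, z up, the work surface at z = 0. Lengths are in mm, angles in rad, forces in N, time in s.
With the tool pointing down it reaches from about 275 to 725 mm from the base axis. Payload 15.9 kg.
Tool frame: the origin (TCP) lies between the finger pads; the fingertips stand 14 mm ahead of it and the grasp point (between the pads) lies 5 mm behind it (manip.tip_reach is the distance from the TCP to the fingertips, in mm); z points along the fingers, y is the direction in which the jaws open and shut (so a half turn about z gives the same grasp; the last joint's range is limited). The gripper opens to 85 mm and grips with 20 to 120 N. Pads are 22 mm wide; open, the fingers measure 114 mm over their backs; the gripper's body (76 mm by 85 mm) begins 54 mm behind the grasp point. The pads swing forward as they close: fully open they stand 13 mm farther back than shut.
Start: joints at [1.268, 0.213, -0.034, 1.323, 0, 1.571], TCP at [149.091, 477.239, 245.306] pointing down, gripper open.
Joint ranges: [-2.98, 2.98], [-0.74, 1.72], [-1.14, 1.35], [-2.1, 2.04], [-1.57, 1.44], [-3.14, 3.14]. Speed limits (rad/s): [1.89, 1.89, 2.39, 2.57, 3.14, 3.14].

### API

Orientations are given as [roll, pitch, yaw] about the fixed x, y, z axes, in that order (R = Rz(yaw) Ry(pitch) Rx(roll)).
In Python, from plant import manip, optics gives the robot as it stands.
- The arm moves only by the shell command python3 -m creep 'ROWS' [OPENING]. ROWS is JSON, a list of rows, each a list of 2 entries, a list of its own where there are three numbers: the shift along the tool's x, y, z in cm, then the turn, a rotation vector about the tool's x, y, z in rad. In form: [[[tx, ty, tz], [wx, wy, wz]], ...]. A call has 1 to 10 rows; each row shifts and turns the commanded pose from where the row before left it, along the tool's axes as they then stand; what a row does not reach is not made up. A row lasts 1/12 s, in which the tool goes at most 41.7 mm and 7.16 degrees, less where a joint would pass 70% of its speed; a pose out of reach is approached as far as the arm can. A call with a gripper value outside its range is refused whole. OPENING is the opening in per cent of the stroke, from 0 (shut) to 100 (fully open), set as the call begins (- or left out, the last holds). The fingers move at their own pace and stop on an object; the grip force is fixed at half the most. Time passes only in rows, so rows that do not move let the fingers close. It gives the time, the measured TCP pose, the force and the opening at its end, in the units of the state.
- manip.get_state(): the state, without advancing time (a new reading comes with each control period).
- optics.camera(name): name is "side" or "top" or "wrist"; returns the picture (400x640x3 uint8, red, green, blue); there is no depth.
- optics.camera_model(name): a dict with "fx", "fy", "cx", "cy" (pixels), "k1" (the pictures are not rectified: a ray, as slopes to the right and down, at radius r is drawn at 1 + k1 r^2 times it, then the intrinsics apply), "R" (3x3) and "t" (3): a world point X has camera coordinates R X + t. Camera axes: x right, y down, z forward; pixel columns grow to the right and rows downward; lengths in mm; the calibration is good to about 2 mm. A picture is of the moment at which its call begins: read the wrist's pose just before it. camera_model takes no time and is no camera call; for the wrist camera it gives the pose at the moment of the call.
- manip.close_job(): hands the job in, once; it reports no verdict.
The state is a dict: "time_s": time; "joint_pos": joint angles; "joint_velocities": joint speeds; "joint_efforts": joint torques, N m; "ee_pos": TCP position; "eef_rot": TCP orientation; "force": force on the tool from outside, world axes, zero at the start; "torque": the same for the moment, N m; "gripper_width": finger opening in mm.
Only numpy, scipy, OpenCV 4.12 (cv2) and the standard library are available. Lean on these libraries where they do the work, as an engineer would, in place of code of your own. Each camera call takes 0.05 s, during which the arm holds its last target.

## Working session

There is one attempt and no reset: what is moved stays moved. The work goes in short steps, Python scripts to look and compute and a shell command to move; the robot and the scene stay as the last step left them, time stands still between calls to the robot, and variables do not carry over. Pictures are saved under pics/ and viewed, and the job is handed in when it is done.

```bash
ls; mkdir -p pics; python3 - <<'E'
from plant import manip, optics
import cv2
print(manip.get_state())
for n in ["top","side"]:
    im=optics.camera(n); cv2.imwrite(f"pics/{n}0.png",im[:,:,::-1])
    print(n,optics.camera_model(n))
E
```

```text
pics
{'time_s': 0.0, 'joint_pos': array([ 1.26801797e+00,  2.13350521e-01, -3.50498948e-02,  1.32352935e+00,
        9.05373622e-07,  1.57083565e+00]), 'joint_velocities': array([ 0.00026035, -0.00067939,  0.00067572, -0.00031717, -0.00061876,
       -0.00160992]), 'joint_efforts': array([ 4.17086912e-04, -6.86154199e+01,  4.87118483e+01,  1.75495574e-02,
       -4.37071537e-05, -1.87198054e-05]), 'ee_pos': array([148.98667525, 476.93669763, 244.8226363 ]), 'eef_rot': array([-3.14045921e+00, -8.60804333e-07,  2.83877497e+00]), 'force': array([-0.28039399,  0.06606195,  0.12418136]), 'torque': array([ 0.01393934,  0.02842799, -0.01789577]), 'gripper_width': 85.09941549189463}
top {'fx': 511.6923013503193, 'fy': 511.6923013503193, 'cx': 320.6704782190342, 'cy': 199.08717153223787, 'k1': -0.02917395172263401, 'R': array([[-0.02299503, -0.99970194,  0.00820135],
       [-0.98650293,  0.02135958, -0.16234449],
       [ 0.16212093, -0.01182377, -0.98670006]]), 't': array([  89.82747128,  487.20358401, 1358.14170434])}
side {'fx': 503.95852035781843, 'fy': 503.95852035781843, 'cx': 323.46059215557125, 'cy': 201.43448911421956, 'k1': -0.14272209462007504, 'R': array([[-0.94144462, -0.33680611, -0.01561005],
       [-0.2473814 ,  0.72145914, -0.64676051],
       [ 0.2290949 , -0.60502756, -0.76253339]]), 't': array([ 503.91201562,  121.27655053, 1683.33065109])}
```

View pics/top0.png

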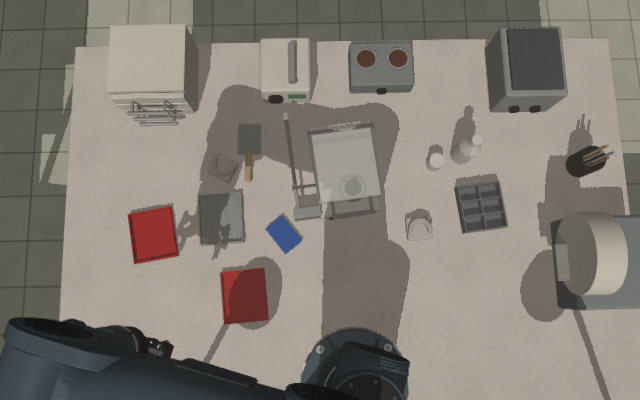

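View pics/side0.png

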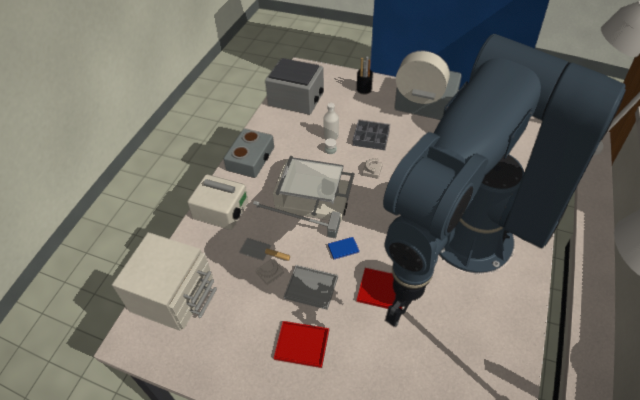

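```bash
cat > h.py <<'E'
import numpy as np, cv2
from plant import manip, optics
from scipy.optimize import least_squares
from scipy.spatial.transform import Rotation as Rot
def proj(m,X):
    X=np.atleast_2d(np.asarray(X,float)); c=X@np.array(m['R']).T+m['t']; s=c[:,:2]/c[:,2:]
    s=s*(1+m['k1']*(s**2).sum(1,keepdims=True))
    return s*[m['fx'],m['fy']]+[m['cx'],m['cy']]
def ray(m,px):
    d=(np.array(px,float)-[m['cx'],m['cy']])/[m['fx'],m['fy']]; s=d.copy()
    for _ in range(20): s=d/(1+m['k1']*(s@s))
    R=np.array(m['R']); return -R.T@m['t'], R.T@np.array([s[0],s[1],1])
def atz(m,px,z):
    o,d=ray(m,px); return o+d*(z-o[2])/d[2]
def crop(im,x0,y0,x1,y1,f,fn):
    c=cv2.resize(im[y0:y1,x0:x1,::-1],None,fx=f,fy=f,interpolation=cv2.INTER_CUBIC)
    for x in range((x0+9)//10*10,x1,10):
        cv2.line(c,((x-x0)*f,0),((x-x0)*f,4 if x%50 else 14),(0,0,255),1)
        if x%20==0: cv2.putText(c,str(x),((x-x0)*f,16),0,.35,(0,0,255),1)
    for y in range((y0+9)//10*10,y1,10):
        cv2.line(c,(0,(y-y0)*f),(4 if y%50 else 14,(y-y0)*f),(0,0,255),1)
        if y%20==0: cv2.putText(c,str(y),(6,(y-y0)*f+4),0,.35,(0,0,255),1)
    cv2.imwrite(fn,c)
# cleaner frame -> world; p=[x,y,yaw]
def cw(p,X):
    c,s=np.cos(p[2]),np.sin(p[2]); X=np.atleast_2d(np.asarray(X,float))
    return np.c_[p[0]+c*X[:,0]-s*X[:,1], p[1]+s*X[:,0]+c*X[:,1], X[:,2]]
E
python3 - <<'E'
from h import *
t=cv2.imread('pics/top0.png')[:,:,::-1]; s=cv2.imread('pics/side0.png')[:,:,::-1]
crop(t,270,100,400,230,6,'pics/t0c.png'.replace('t0c','t0c')) if 0 else crop(t,275,105,395,225,5,'pics/t0c.png')
crop(s,240,145,370,245,6,'pics/s0c.png')
crop(t,190,180,260,260,7,'pics/t0d.png')
E
```

```text
(no output)
```

View pics/t0c.png

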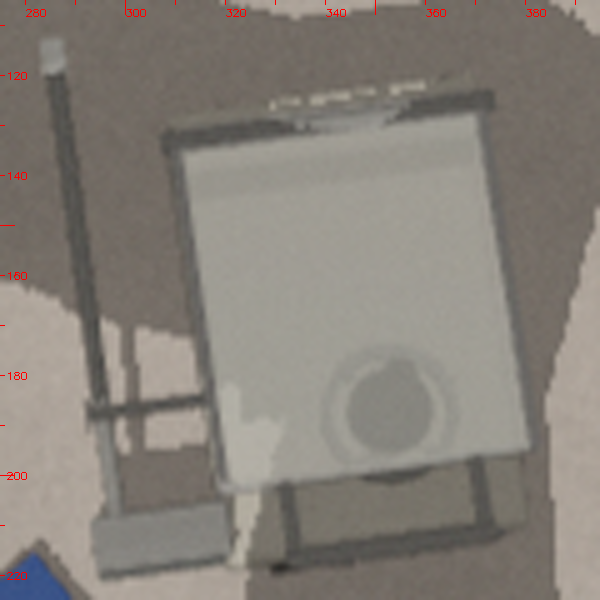

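View pics/s0c.png

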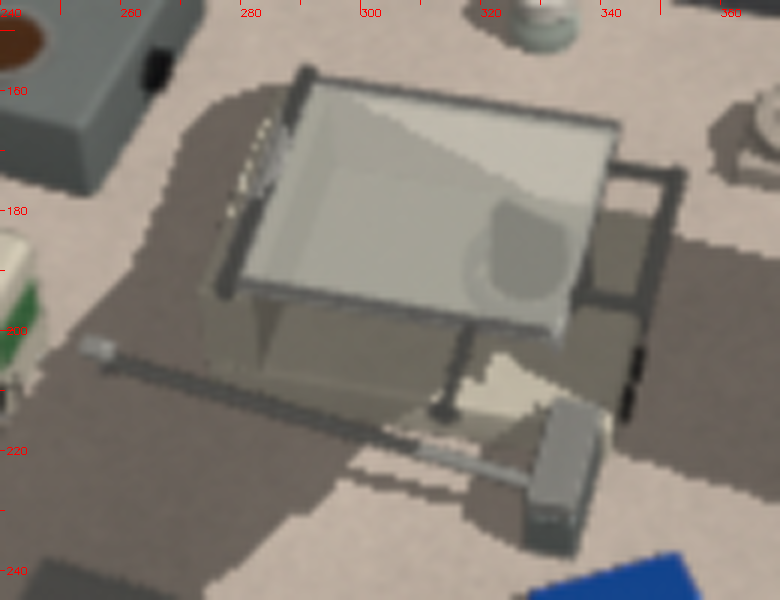

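View pics/t0d.png

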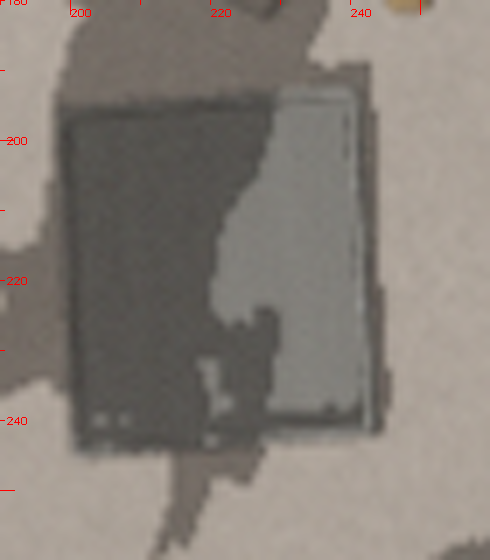

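```bash
cat >> h.py <<'E'
def tri(ms,pxs):
    A=np.zeros((3,3));b=np.zeros(3)
    for m,p in zip(ms,pxs):
        o,d=ray(m,p);d=d/np.linalg.norm(d);P=np.eye(3)-np.outer(d,d);A+=P;b+=P@o
    X=np.linalg.solve(A,b); return X,[np.round(proj(m,X)[0]-p,1) for m,p in zip(ms,pxs)]
E
python3 - <<'E'
from h import *
T=optics.camera_model('top');S=optics.camera_model('side')
for n,a,b in [('handle mid',(352.5,213.5),(350,185)),('hL',(333.5,217),(347.5,196)),('hR',(371.5,211),(353,174)),
 ('pintip',(292,187.5),(312.5,213.5)),('seat',(285.5,116.5),(254.5,203)),('hingeL',(310,132),(276,193)),('hingeR',(371,124.5),(290,157)),
 ('flapFL',(320,203),(332,199.5)),('flapFR',(379,195),(341.5,165.5))]:
    X,e=tri([T,S],[a,b]); print(n,X.round(1),e)
for n,p in [('tray nw',(199,194)),('ne',(242,191)),('sw',(201,244)),('se',(244,242))]: print(n,atz(T,p,16).round(1))
for n,p in [('tray far R',(310,267)),('farL',(337,276)),('nearL',(326,306)),('near',(286,296))]: print(n,atz(S,p,16).round(1))
E
```

```text
handle mid [438.8  -2.  103.5] [array([0., 0.]), array([-0., -0.])]
hL [431.2  47.6 103.5] [array([-0. , -0.1]), array([0.1, 0. ])]
hR [443.8 -51.2 106.8] [array([0., 0.]), array([-0., -0.])]
pintip [513.5 154.3 102. ] [array([-0.2, -0.9]), array([0.7, 0.2])]
seat [712.1 169.9  94.4] [array([-0.3, -1.6]), array([1.2, 0.4])]
hingeL [665.2 104.3  92.7] [array([-0.1, -0.6]), array([0.5, 0.2])]
hingeR [679.1 -58.9 106. ] [array([-0.1, -0.8]), array([0.6, 0.2])]
flapFL [470.8  82.2 107.8] [array([-0.2, -1.2]), array([1. , 0.2])]
flapFR [488.2 -71.  113.5] [array([-0.3, -1.4]), array([1.1, 0.2])]
tray nw [514.6 416.7  16. ]
ne [520.5 297.   16. ]
sw [375.4 409.1  16. ]
se [378.4 291.3  16. ]
tray far R [473.9 297.9  16. ]
farL [382.  301.5  16. ]
nearL [379.2 412.8  16. ]
near [506.2 420.8  16. ]
```

```bash
cat >> h.py <<'E'
def T_now():
    s=manip.get_state(); return np.array(s['ee_pos']),Rot.from_euler('xyz',s['eef_rot'])
def down(yaw,pitch=0):  # tool down; pitch>0: fingers tilt forward (away from robot along heading yawh)
    return Rot.from_euler('xyz',[np.pi,0,yaw])
def rows(p1,R1,N,start=None,dec=2):
    p0,R0=start if start else T_now()
    rv=(R0.inv()*R1).as_rotvec(); p=np.array(p0,float);R=R0; out=[]
    for i in range(1,N+1):
        tp=p0+(np.array(p1)-p0)*i/N
        sh=np.round(R.inv().apply(tp-p)/10,dec); w=np.round(rv/N,3)
        out.append([sh.tolist(),w.tolist()])
        p=p+R.apply(sh*10); R=R*Rot.from_rotvec(w)
    for k in range(0,N,10): print(str(out[k:k+10]).replace(' ',''))
    print('end',p.round(1),R.as_euler('xyz').round(3)); return p,R
E
python3 - <<'E'
from h import *
rows([420,-2,260],down(1.69),20)
E
```

```text
[[[-2.01,-1.88,-0.07],[-0.0,0.0,0.057]],[[-2.11,-1.77,-0.08],[-0.0,0.0,0.057]],[[-2.21,-1.64,-0.07],[-0.0,0.0,0.057]],[[-2.3,-1.51,-0.08],[-0.0,0.0,0.057]],[[-2.38,-1.38,-0.07],[-0.0,0.0,0.057]],[[-2.45,-1.24,-0.07],[-0.0,0.0,0.057]],[[-2.53,-1.1,-0.08],[-0.0,0.0,0.057]],[[-2.58,-0.96,-0.07],[-0.0,0.0,0.057]],[[-2.63,-0.8,-0.07],[-0.0,0.0,0.057]],[[-2.67,-0.66,-0.08],[-0.0,0.0,0.057]]]
[[[-2.71,-0.5,-0.07],[-0.0,0.0,0.057]],[[-2.73,-0.34,-0.08],[-0.0,0.0,0.057]],[[-2.74,-0.19,-0.07],[-0.0,0.0,0.057]],[[-2.75,-0.04,-0.07],[-0.0,0.0,0.057]],[[-2.75,0.13,-0.08],[-0.0,0.0,0.057]],[[-2.74,0.28,-0.07],[-0.0,0.0,0.057]],[[-2.72,0.43,-0.08],[-0.0,0.0,0.057]],[[-2.68,0.59,-0.07],[-0.0,0.0,0.057]],[[-2.65,0.74,-0.07],[-0.0,0.0,0.057]],[[-2.61,0.89,-0.08],[-0.0,0.0,0.057]]]
end [420.  -2. 260.] [-3.141e+00  1.000e-03  1.699e+00]
```

```bash
python3 -m creep '[[[-2.0,-1.9,-0.1],[0,0,0.057]],[[-2.1,-1.8,-0.1],[0,0,0.057]],[[-2.2,-1.6,-0.1],[0,0,0.057]],[[-2.3,-1.5,-0.1],[0,0,0.057]],[[-2.4,-1.4,-0.1],[0,0,0.057]],[[-2.5,-1.2,-0.1],[0,0,0.057]],[[-2.5,-1.1,-0.1],[0,0,0.057]],[[-2.6,-1.0,-0.1],[0,0,0.057]],[[-2.6,-0.8,0],[0,0,0.057]],[[-2.7,-0.7,0],[0,0,0.057]]]' 60
python3 -m creep '[[[-2.7,-0.5,0],[0,0,0.057]],[[-2.7,-0.3,0],[0,0,0.057]],[[-2.7,-0.2,0],[0,0,0.057]],[[-2.75,0,0],[0,0,0.057]],[[-2.75,0.1,0],[0,0,0.057]],[[-2.7,0.3,0],[0,0,0.057]],[[-2.7,0.4,0],[0,0,0.057]],[[-2.7,0.6,0],[0,0,0.057]],[[-2.6,0.7,0],[0,0,0.057]],[[-2.6,0.9,0],[0,0,0.057]]]'
python3 - <<'E'
from h import *
import pickle
T_now()
m=optics.camera_model('wrist'); im=optics.camera('wrist'); cv2.imwrite('pics/w1.png',im[:,:,::-1]); pickle.dump(m,open('w1.pkl','wb'))
print(m); s=manip.get_state(); print(s['ee_pos'],s['eef_rot'],s['joint_pos'],s['time_s'])
im=optics.camera('top'); crop(im,275,105,395,225,5,'pics/t1c.png')
E
```

```text
time_s: 0.93
ee_pos: [284.6, 235.8, 253.2]
eef_rot: [-3.141, 0.0, 2.266]
force: [0.3, 1.8, 0.0]
gripper_width: 51.4
time_s: 1.77
ee_pos: [419.4, -2.1, 253.2]
eef_rot: [-3.141, -0.0, 1.696]
force: [-0.1, 0.6, -0.1]
gripper_width: 51.3
{'fx': 335.08540781449017, 'fy': 335.08540781449017, 'cx': 319.18605954036036, 'cy': 194.32862886300202, 'k1': 0.009696588225357716, 'R': array([[ 9.92219483e-01,  1.24500758e-01, -2.42734831e-04],
       [ 1.18778633e-01, -9.46028626e-01,  3.01531880e-01],
       [ 3.73113136e-02, -2.99214638e-01, -9.53456064e-01]]), 't': array([-415.80662354,  -93.73251203,  371.1061886 ])}
[421.2265664   -4.96480307 252.88416065] [-3.14154469e+00  1.46206283e-03  1.68998949e+00] [-0.0107436   0.04966898 -0.20466915  1.31631632 -0.00145595  1.4408595 ] 1.8167
```

View pics/w1.png

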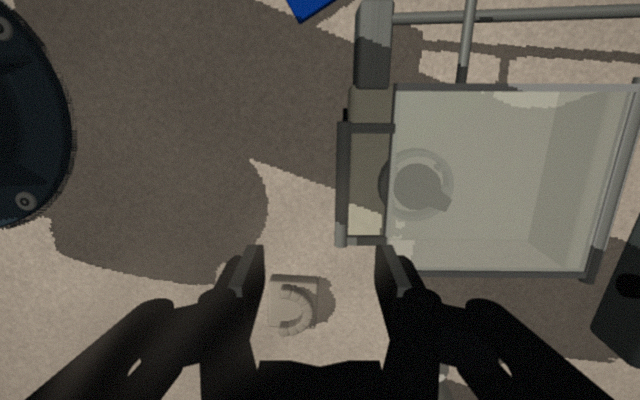

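```bash
python3 - <<'E'
from h import *
import pickle
T_now(); m=optics.camera_model('wrist'); im=optics.camera('wrist'); cv2.imwrite('pics/w2.png',im[:,:,::-1]); pickle.dump(m,open('w2.pkl','wb'))
print(m['t']-optics.camera_model('wrist')['t'])
crop(im,330,60,480,260,4,'pics/w2a.png'); crop(im,340,0,640,110,2,'pics/w2b.png'); crop(im,330,0,480,100,5,'pics/w2c.png')
E
```

```text
[-0.87961614 -0.38728103 -0.35551424]
```

View pics/w2a.png

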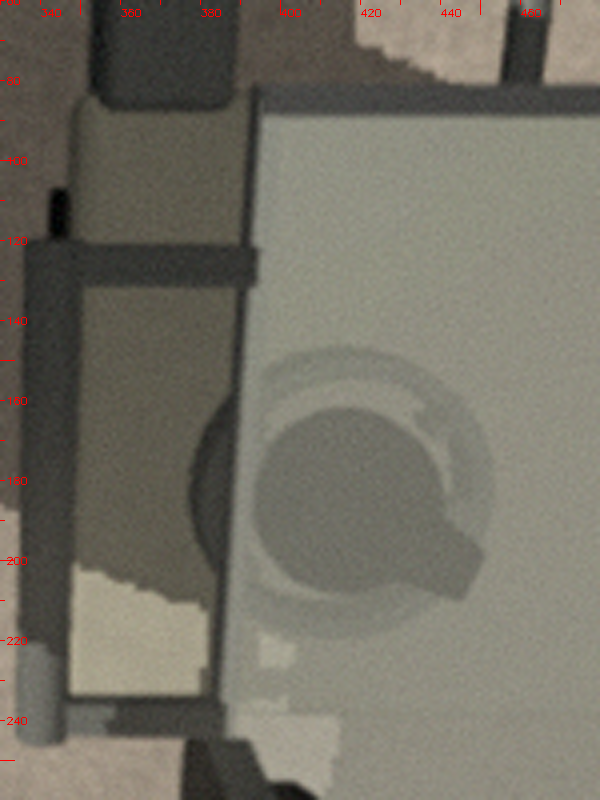

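View pics/w2c.png

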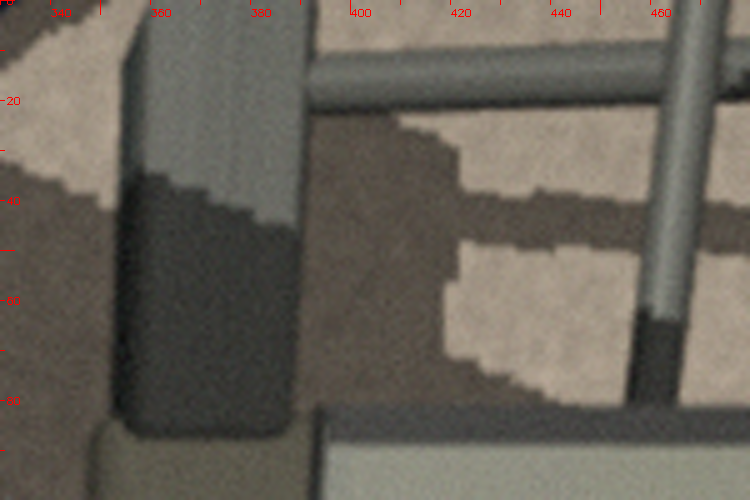

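View pics/w2b.png

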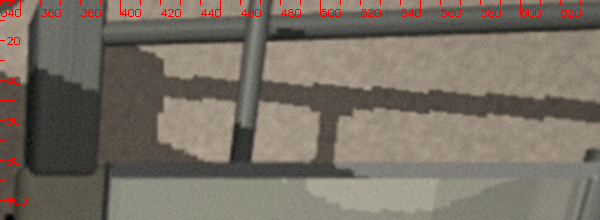

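View pics/t1c.png

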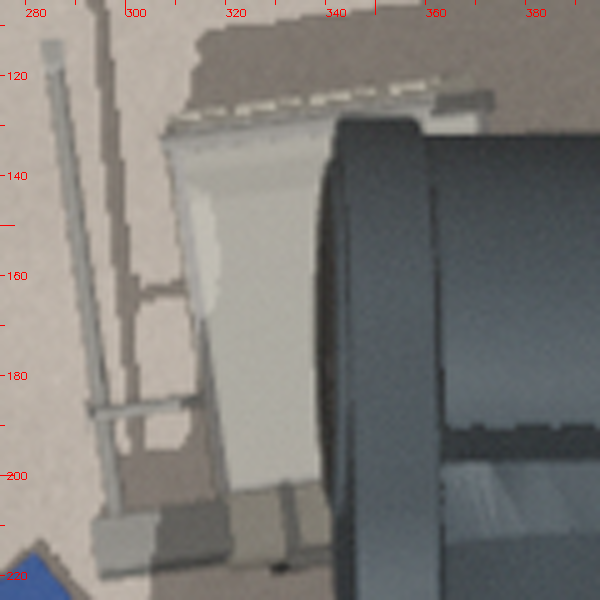

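```bash
cat > fit.py <<'E'
from h import *
import pickle
T=optics.camera_model('top');S=optics.camera_model('side');W=pickle.load(open('w2.pkl','rb'))
def model(q):
    p=q[:3]; xh,yo,a,xp,zs,zc,yc=q[3:10]
    L=[]
    f=lambda m,X,px,w=1:L.append((proj(m,cw(p,X))[0]-px)*w)
    f(W,[xh-230,yo+46,105],(342,131)); f(W,[xh-230,yo-46,105],(340.5,234))
    f(T,[xh-230,yo,105],(352.5,213.5)); f(S,[xh-230,yo,105],(350,185))
    f(T,[xp+265*np.cos(a),140,45+265*np.sin(a)],(285.5,117)); f(S,[xp+265*np.cos(a),140,45+265*np.sin(a)],(255,203))
    # stay line pts
    for px in [(395,17),(455,15),(640,11)]:
        # dist of px to projected line
        P=proj(W,cw(p,[[xp+60*np.cos(a),140,45+60*np.sin(a)],[xp+200*np.cos(a),140,45+200*np.sin(a)]]))
        d=P[1]-P[0];n=np.array([-d[1],d[0]])/np.linalg.norm(d); L.append([(np.array(px)-P[0])@n])
    # hinge ends z=105 line : only along x; use top (310,132),(371,125)
    for px in [(310,131.5),(370,124.5)]:
        P=proj(T,cw(p,[[xh,60,105],[xh,-60,105]])); d=P[1]-P[0];n=np.array([-d[1],d[0]])/np.linalg.norm(d); L.append([(np.array(px)-P[0])@n])
    # housing side front corner & neck centre
    f(W,[-50,-15,53],(415.5,183))   # neck top ring centre
    f(T,[-50,-15,53],(352,187))
    # pin crossing plane y=140
    L.append([(xh-xp-198)*.3, yo*.1,(zs)*0.01,(zc)*.01,yc*.01])
    return np.concatenate([np.ravel(x) for x in L])
r=least_squares(model,[560,0,.12,110,0,0,-80,0,0,0],loss='soft_l1')
print(r.x.round(3)); print(model(r.x).round(1))
p=r.x[:3]
xh=r.x[3];xp=r.x[6];a=r.x[5]
for n,X in [('hinge',[xh,0,105]),('handle',[xh-230,r.x[4],105]),('pivot',[xp,140,45]),('grip',[xp+90,140,45]),('neck',[-50,-15,53])]: print(n,cw(p,X)[0].round(1))
E
python3 fit.py
```

```text
[ 5.67618e+02  1.15340e+01  1.10000e-01  1.00753e+02 -5.51000e-01
  1.58000e-01 -9.83890e+01  0.00000e+00  0.00000e+00  0.00000e+00]
[ 1.1 -0.3 -0.9  0.1  0.5 -0.2 -0.  -0.6  0.3 -2.   0.5  1.5  0.5 -0.
  0.5 -0.8 -0.3 -0.1  2.4  0.8 -0.5  0.3 -0.1  0.   0.   0. ]
hinge [667.8  22.6 105. ]
handle [439.2  -3.2 105. ]
pivot [454.5 139.9  45. ]
grip [543.9 149.8  45. ]
neck [519.6  -8.9  53. ]
```

```bash
python3 - <<'E'
from h import *
s=manip.get_state(); print(s['ee_pos'],s['eef_rot'],s['time_s'])
rows([439.2,-3.2,150],down(1.681),5)
E
```

```text
[419.41564874  -1.89874124 252.88176306] [-3.14069317e+00 -7.39857613e-05  1.69591428e+00] 1.9167
[[[-0.08,0.39,2.06],[-0.0,-0.0,0.003]],[[-0.07,0.39,2.05],[-0.0,-0.0,0.003]],[[-0.07,0.39,2.06],[-0.0,-0.0,0.003]],[[-0.07,0.4,2.06],[-0.0,-0.0,0.003]],[[-0.08,0.39,2.06],[-0.0,-0.0,0.003]]]
end [439.2  -3.2 150. ] [-3.141 -0.     1.681]
```

```bash
python3 -m creep '[[[-0.1,0.4,2.05],[0,0,0.003]],[[-0.1,0.4,2.05],[0,0,0.003]],[[0,0.4,2.05],[0,0,0.003]],[[-0.1,0.4,2.05],[0,0,0.003]],[[-0.1,0.4,2.05],[0,0,0.003]],[[0,0,0],[0,0,0]]]' 35
python3 - <<'E'
from h import *
import pickle
for i in range(2):
  m=optics.camera_model('wrist'); im=optics.camera('wrist')
s=manip.get_state(); print(s['ee_pos'],s['eef_rot'],s['time_s'])
cv2.imwrite('pics/w3.png',im[:,:,::-1]); pickle.dump(m,open('w3.pkl','wb'))
p,R=s['ee_pos'],Rot.from_euler('xyz',s['eef_rot'])
for d in (-5,14): print('tool axis pt',d,proj(m,p+R.apply([0,0,d])))
print('bar pred',proj(m,[439.2,-3.2,105]))
E
```

```text
time_s: 2.42
ee_pos: [437.6, -1.4, 147.7]
eef_rot: [-3.137, -0.001, 1.685]
force: [-0.5, 0.4, -0.7]
gripper_width: 29.8
[438.71614206  -1.62089278 150.97493386] [-3.14017699e+00 -2.61712143e-04  1.68513842e+00] 2.5167
tool axis pt -5 [[320.80626216 281.60590554]]
tool axis pt 14 [[320.69625652 259.45080845]]
bar pred [[321.2033617  234.46360143]]
```

View pics/w3.png

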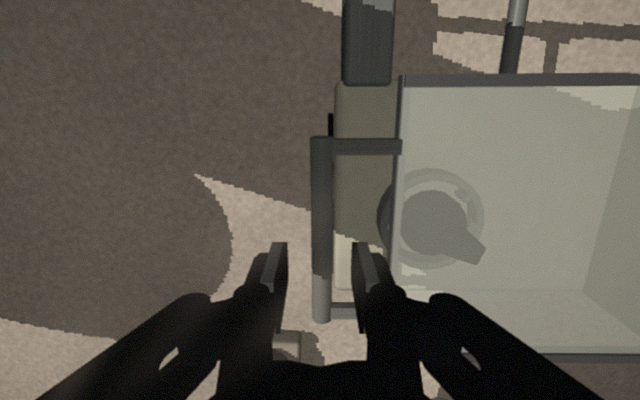

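```bash
python3 -m creep '[[[0,0,1.25],[0,0,0]],[[0,0,1.25],[0,0,0]],[[0,0,1.25],[0,0,0]],[[0,0,1.25],[0,0,0]],[[0,0,0],[0,0,0]]]'
python3 -m creep '[[[0,0,0],[0,0,0]],[[0,0,0],[0,0,0]],[[0,0,0],[0,0,0]],[[0,0,0],[0,0,0]],[[0,0,0],[0,0,0]]]' 0
python3 - <<'E'
from h import *
im=optics.camera('wrist')
cv2.imwrite('pics/w4.png',im[:,:,::-1])
s=manip.get_state(); print(s['ee_pos'],s['eef_rot'],s['time_s'],s['force'],s['gripper_width'])
# arc rows
hx=np.array([np.cos(.11),np.sin(.11),0]); 
p0=np.array(s['ee_pos']); R0=Rot.from_euler('xyz',s['eef_rot'])
ax=R0.apply([1,0,0]); 
N=24
bar0=p0+R0.apply([0,0,-5]); hinge=np.array([0,0,0.])+bar0+230*hx; hinge[2]=105
print('bar0',bar0,'hinge',hinge)
p,R=p0.copy(),R0; out=[]
for i in range(1,N+1):
    th=1.68*i/N; til=-0.5*i/N
    b=hinge+230*(-np.cos(th)*hx+np.array([0,0,np.sin(th)]))
    Rt=Rot.from_rotvec(ax*til)*R0; tp=b+Rt.apply([0,0,5])
    sh=np.round(R.inv().apply(tp-p)/10,2); w=(R.inv()*Rt).as_rotvec().round(3)
    out.append([sh.tolist(),w.tolist()]); p=p+R.apply(sh*10); R=R*Rot.from_rotvec(w)
for k in range(0,N,10): print(str(out[k:k+10]).replace(' ',''))
print(p)
E
```

```text
time_s: 2.93
ee_pos: [438.9, -1.9, 100.5]
eef_rot: [-3.141, -0.0, 1.685]
force: [-1.7, 0.2, -1.2]
gripper_width: 29.9
time_s: 3.35
ee_pos: [439.2, -2.1, 102.2]
eef_rot: [3.141, 0.0, 1.684]
force: [-7.8, -0.4, 7.7]
gripper_width: 9.8
[439.21467773  -2.12640749 102.21210804] [ 3.14145870e+00 -1.89293896e-05  1.68404855e+00] 3.4 [-7.34836718  0.09487829  7.62916573] 9.993177988119895
bar0 [439.21402296  -2.12657722 107.21210799] hinge [667.82392549  23.12243197 105.        ]
[[[-0.0,0.07,-1.39],[-0.021,0.0,-0.0]],[[-0.0,0.21,-1.59],[-0.021,0.0,-0.0]],[[-0.0,0.36,-1.58],[-0.02,0.0,-0.0]],[[-0.0,0.49,-1.53],[-0.021,0.0,-0.0]],[[-0.0,0.64,-1.48],[-0.021,0.0,-0.0]],[[-0.01,0.77,-1.43],[-0.021,0.0,-0.0]],[[0.0,0.89,-1.34],[-0.021,0.0,0.0]],[[-0.0,1.01,-1.26],[-0.021,0.0,0.0]],[[-0.0,1.12,-1.17],[-0.021,0.0,-0.0]],[[-0.01,1.22,-1.06],[-0.02,0.0,0.0]]]
[[[-0.0,1.32,-0.94],[-0.021,0.0,0.0]],[[-0.0,1.39,-0.82],[-0.021,0.0,-0.0]],[[-0.01,1.46,-0.7],[-0.021,0.0,0.0]],[[-0.0,1.52,-0.56],[-0.021,0.0,0.0]],[[-0.01,1.57,-0.42],[-0.021,0.0,-0.0]],[[-0.0,1.59,-0.27],[-0.02,0.0,0.0]],[[-0.01,1.62,-0.14],[-0.021,0.0,-0.0]],[[-0.0,1.62,0.02],[-0.021,-0.0,0.0]],[[-0.01,1.61,0.16],[-0.021,-0.0,0.0]],[[-0.0,1.59,0.3],[-0.021,-0.0,0.0]]]
[[[-0.01,1.56,0.45],[-0.021,-0.0,0.0]],[[-0.0,1.51,0.58],[-0.02,-0.0,0.0]],[[-0.01,1.45,0.72],[-0.021,-0.0,0.0]],[[-0.0,1.38,0.85],[-0.021,-0.0,0.0]]]
[695.13306307  26.17199024 329.20915949]
```

View pics/w4.png

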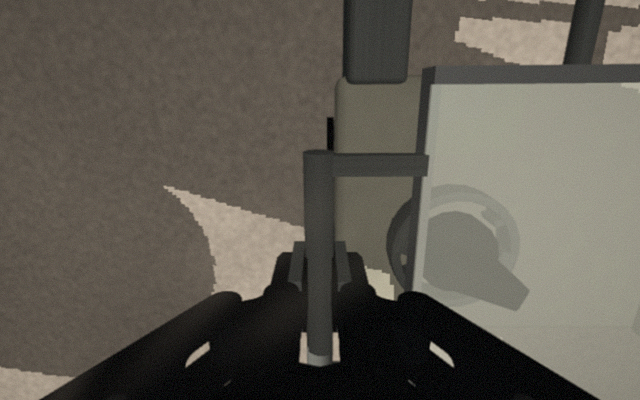

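```bash
python3 -m creep '[[[0,0.07,-1.4],[-0.021,0,0]],[[0,0.2,-1.6],[-0.021,0,0]],[[0,0.36,-1.6],[-0.021,0,0]],[[0,0.5,-1.5],[-0.021,0,0]],[[0,0.64,-1.5],[-0.021,0,0]],[[0,0.77,-1.4],[-0.021,0,0]],[[0,0.9,-1.35],[-0.021,0,0]],[[0,1.0,-1.25],[-0.021,0,0]],[[0,1.1,-1.2],[-0.021,0,0]],[[0,1.2,-1.05],[-0.021,0,0]]]'
python3 - <<'E'
from h import *
im=optics.camera('wrist')
cv2.imwrite('pics/w5.png',im[:,:,::-1])
s=manip.get_state(); print(s['ee_pos'],s['eef_rot'],s['time_s'],s['force'],s['gripper_width'],s['joint_pos'])
E
```

```text
time_s: 4.23
ee_pos: [489.3, 3.7, 248.3]
eef_rot: [2.937, -0.0, 1.684]
force: [-53.6, -3.1, 37.5]
gripper_width: 9.6
[491.64832666   3.97306925 251.18868739] [2.93131092e+00 1.15860772e-04 1.68379586e+00] 4.2833 [-52.75398175  -1.75837311  43.93387481] 9.559532528325926 [-0.00720507  0.00880972 -0.27568436  1.07748072  0.02492067  1.45319112]
```

View pics/w5.png

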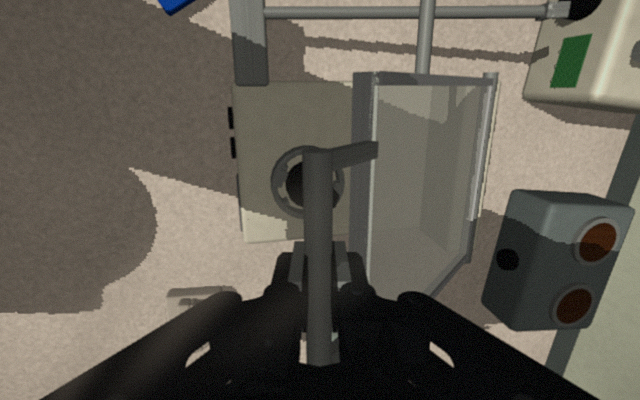

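```bash
python3 -m creep '[[[0,-0.21,-0.28],[0,0,0]],[[0,0,0],[0,0,0]]]'
cat > arc.py <<'E'
from h import *
import sys
# current commanded assumed = measured (if force small). args: th_end, N, tilt_end
the,N,tile,d=float(sys.argv[1]),int(sys.argv[2]),float(sys.argv[3]),2.8
s=manip.get_state(); p0=np.array(s['ee_pos']); R0=Rot.from_euler('xyz',s['eef_rot'])
hx=np.array([np.cos(.11),np.sin(.11),0]); ez=np.array([0,0,1.])
tz=R0.apply([0,0,1]); til0=np.arctan2(tz@hx,-tz[2]); bar=p0-d*tz
cs,cz=[float(a) for a in sys.argv[4:6]] if len(sys.argv)>4 else (665.,105.5)
dx,dz=cs-bar@hx,bar[2]-cz; th0=np.arctan2(dz,dx); r=np.hypot(dx,dz)
print('t',s['time_s'],'pos',p0.round(1),'F',s['force'].round(1),'w',round(s['gripper_width'],1),'th',th0.round(3),'r',r.round(1),'tilt',til0.round(3))
F=s['force']; print('F out',round(F@(-np.cos(th0)*hx+np.sin(th0)*ez),1),'F tang(lift dir)',round(F@(np.sin(th0)*hx+np.cos(th0)*ez),1))
if N==0: sys.exit()
ax=R0.apply([1,0,0]); p,R=p0.copy(),R0; out=[]
y=np.cross(ez,hx)*(bar@np.cross(ez,hx))
for i in range(1,N+1):
    th=th0+(the-th0)*i/N; rr=r
    b=y+hx*(cs-rr*np.cos(th))+ez*(cz+rr*np.sin(th))
    Rt=Rot.from_rotvec(-ax*(tile-til0)*i/N)*R0; tp=b+Rt.apply([0,0,d])
    sh=np.round(R.inv().apply(tp-p)/10,2); w=(R.inv()*Rt).as_rotvec().round(3)
    out.append([sh.tolist(),w.tolist()]); p=p+R.apply(sh*10); R=R*Rot.from_rotvec(w)
for k in range(0,N,10): print(str(out[k:k+10]).replace(' ',''))
print('end',p.round(1))
E
python3 arc.py 1.2 7 .35
```

```text
time_s: 4.45
ee_pos: [491.3, 4.0, 251.7]
eef_rot: [2.929, -0.0, 1.684]
force: [-7.1, 1.8, 4.6]
gripper_width: 9.6
t 4.45 pos [491.3   4.  251.7] F [-7.1  1.8  4.6] w 9.6 th 0.7 r 231.2 tilt 0.213
F out 8.2 F tang(lift dir) -0.9
[[[-0.0,1.35,-0.96],[-0.02,0.0,0.0]],[[-0.01,1.43,-0.84],[-0.019,-0.0,0.0]],[[-0.0,1.5,-0.7],[-0.02,0.0,0.0]],[[-0.01,1.55,-0.57],[-0.019,-0.0,0.0]],[[-0.0,1.6,-0.42],[-0.02,0.0,-0.0]],[[-0.01,1.64,-0.27],[-0.019,0.0,-0.0]],[[-0.0,1.65,-0.13],[-0.02,0.0,0.0]]]
end [584.1  14.3 318.4]
```

```bash
python3 -m creep '[[[0,1.3,-1.0],[-0.02,0,0]],[[0,1.4,-0.85],[-0.02,0,0]],[[0,1.5,-0.7],[-0.02,0,0]],[[0,1.55,-0.57],[-0.02,0,0]],[[0,1.6,-0.42],[-0.02,0,0]],[[0,1.6,-0.27],[-0.02,0,0]],[[0,1.6,-0.13],[-0.02,0,0]],[[0,0,0],[0,0,0]]]'; python3 arc.py 1.55 5 .45
```

```text
time_s: 5.12
ee_pos: [583.9, 14.8, 318.8]
eef_rot: [2.787, -0.001, 1.685]
force: [-6.3, 3.6, 11.5]
gripper_width: 9.4
t 5.1167 pos [583.9  14.8 318.8] F [-6.3  3.6 11.5] w 9.4 th 1.2 r 231.7 tilt 0.355
F out 12.8 F tang(lift dir) -1.3
[[[-0.01,1.63,0.03],[-0.019,0.0,-0.0]],[[-0.0,1.62,0.17],[-0.019,0.0,-0.0]],[[-0.01,1.59,0.32],[-0.019,0.0,-0.0]],[[-0.0,1.56,0.46],[-0.019,0.0,-0.0]],[[-0.01,1.52,0.59],[-0.019,0.0,-0.0]]]
end [662.8  23.5 334.7]
```

```bash
python3 -m creep '[[[0,1.6,-0.03],[-0.019,0,0]],[[0,1.6,0.15],[-0.019,0,0]],[[0,1.6,0.3],[-0.019,0,0]],[[0,1.55,0.45],[-0.019,0,0]],[[0,1.5,0.58],[-0.019,0,0]],[[0,0,0],[0,0,0]]]'; python3 arc.py 1.66 2 .49; python3 -c "
from h import *;print(manip.get_state()['joint_pos'])"
```

```text
time_s: 5.62
ee_pos: [662.5, 23.4, 333.2]
eef_rot: [2.693, -0.0, 1.684]
force: [-0.4, 2.6, 5.7]
gripper_width: 9.4
t 5.6167 pos [662.5  23.4 333.2] F [-0.4  2.6  5.7] w 9.4 th 1.548 r 230.3 tilt 0.448
F out 5.7 F tang(lift dir) 0.0
[[[-0.0,1.16,0.56],[-0.021,0.0,0.0]],[[-0.01,1.12,0.65],[-0.021,0.0,0.0]]]
end [688.1  26.2 332.5]
[0.01595785 0.15229702 0.00299051 0.97489916 0.04243251 1.4827767 ]
```

Push a few mm past for firm contact with the stop.

```bash
python3 -m creep '[[[0,1.15,0.55],[-0.02,0,0]],[[0,0.9,0.5],[-0.02,0,0]],[[0,0.2,0.1],[0,0,0]],[[0,0,0],[0,0,0]]]'; python3 arc.py 1.66 0 .49
```

```text
time_s: 5.95
ee_pos: [685.8, 25.6, 332.7]
eef_rot: [2.656, 0.0, 1.684]
force: [0.5, -0.6, 4.8]
gripper_width: 10.0
t 5.95 pos [685.8  25.6 332.7] F [ 0.5 -0.6  4.8] w 10.0 th 1.65 r 230.4 tilt 0.486
F out 4.8 F tang(lift dir) 0.1
```

```bash
python3 -m creep '[[[0,0.3,0.15],[0,0,0]],[[0,0.2,0.1],[0,0,0]],[[0,0,0],[0,0,0]]]'; python3 arc.py 1.66 0 .49
```

```text
time_s: 6.2
ee_pos: [687.6, 25.8, 332.4]
eef_rot: [2.661, 0.0, 1.683]
force: [-48.0, -5.1, 25.8]
gripper_width: 9.2
t 6.2 pos [687.6  25.8 332.4] F [-48.   -5.1  25.8] w 9.2 th 1.658 r 230.2 tilt 0.48
F out 21.5 F tang(lift dir) -50.3
```

```bash
python3 -m creep '[[[0,-0.25,-0.1],[0,0,0]],[[0,0,0],[0,0,0]]]'; python3 -m creep '[[[0,0,0],[0,0,0]],[[0,0,0],[0,0,0]],[[0,0,-0.2],[0,0,0]],[[0,0,-1],[0,0,0]],[[0,0,-1.5],[0,0,0]],[[0,0,-2],[0,0,0]],[[0,0,-2.5],[0,0,0]]]' 38
python3 - <<'E'
from h import *
import pickle
for n in ['wrist','top','side']:
  m=optics.camera_model(n); im=optics.camera(n); cv2.imwrite(f'pics/{n}6.png',im[:,:,::-1]); pickle.dump(m,open(f'{n}6.pkl','wb'))
  if n=='top': crop(im,275,85,405,225,5,'pics/t6c.png')
  if n=='side': crop(im,230,115,370,245,5,'pics/s6c.png')
s=manip.get_state(); print(s['ee_pos'],s['eef_rot'],s['time_s'],s['force'],s['gripper_width'])
E
```

```text
time_s: 6.37
ee_pos: [687.0, 25.8, 332.5]
eef_rot: [2.657, 0.0, 1.684]
force: [-18.4, -1.4, 12.2]
gripper_width: 9.7
time_s: 6.95
ee_pos: [654.0, 22.2, 395.4]
eef_rot: [2.659, -0.0, 1.684]
force: [1.2, 0.1, -0.2]
gripper_width: 32.5
[654.89080674  22.15857484 398.52935273] [2.65261667e+00 3.66010948e-04 1.68371169e+00] 7.1 [ 0.53060925  0.28539703 -1.19009408] 32.48417083430179
```

View pics/wrist6.png

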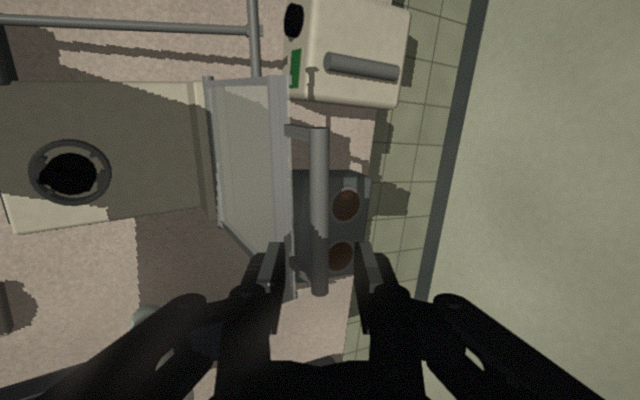

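View pics/t6c.png

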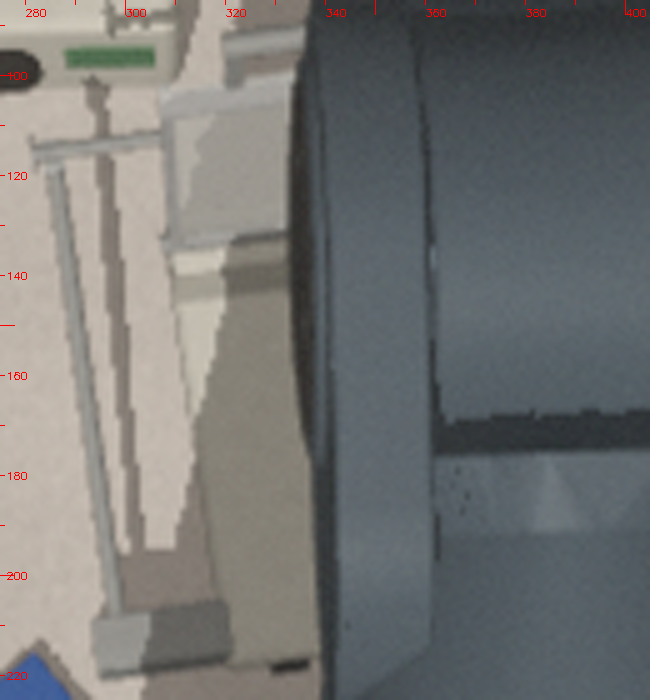

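View pics/s6c.png

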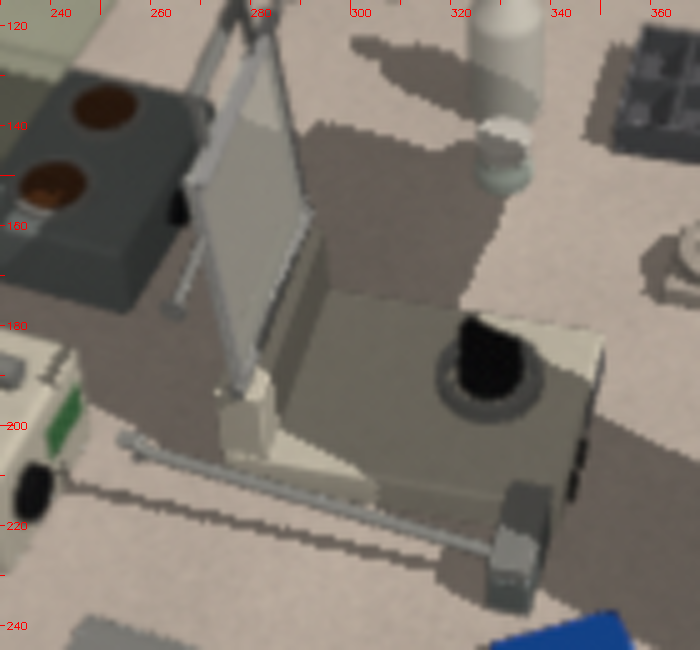

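```bash
python3 - <<'E'
from h import *
import pickle
T,S,W=[pickle.load(open(f'{n}6.pkl','rb')) for n in('top','side','wrist')]
A,e=tri([T,S],[(298.3,207),(328.5,224.5)]);print('block exit',A.round(1),e)
B,e=tri([T,S],[(286,118),(255,203)]);print('seat end',B.round(1),e)
# wrist ray: seat end visible? stay line in W at (250,28)
d=B-A; print('len',np.linalg.norm(d),'yaw',np.arctan2(d[1],d[0]),'elev',np.arctan2(d[2],np.hypot(d[0],d[1])))
hx=np.array([np.cos(.11),np.sin(.11),0]);hy=np.array([-np.sin(.11),np.cos(.11),0])
for P in (A,B): print('s',P@hx,'y',P@hy)
print(proj(W,[A,B]))
# plane-constrained: stay plane yv = 11.5-ish +140
for yv in (85,140):
  pass
E
```

```text
block exit [467. 140.  47.] [array([0. , 0.1]), array([-0.1, -0. ])]
seat end [709.5 168.9  93.7] [array([-0.4, -2.1]), array([1.6, 0.5])]
len 248.5662221692601 yaw 0.1185123878806932 elev 0.18884341303857774
s 479.5925640561451 y 87.92069960999592
s 723.730932920404 y 89.99895029977016
[[-12.10540315  19.29151637]
 [253.0685553   31.50995854]]
```

```bash
cat >> h.py <<'E'
def tdown(yaw,tilt): # tool down with yaw, then tilt fingers forward along cleaner hx (yaw .11)
    ax=np.array([-np.sin(.11),np.cos(.11),0]); return Rot.from_rotvec(-ax*tilt)*down(yaw)
E
python3 - <<'E'
from h import *
p,R=rows([530,142,250],tdown(.11,.19),15)
E
```

```text
[[[0.89,-1.12,0.53],[0.016,-0.016,0.104]],[[0.77,-1.19,0.53],[0.016,-0.016,0.104]],[[0.66,-1.26,0.54],[0.016,-0.016,0.104]],[[0.53,-1.31,0.55],[0.016,-0.016,0.104]],[[0.41,-1.36,0.57],[0.016,-0.016,0.104]],[[0.27,-1.37,0.58],[0.016,-0.016,0.104]],[[0.13,-1.39,0.6],[0.016,-0.016,0.104]],[[-0.0,-1.39,0.63],[0.016,-0.016,0.104]],[[-0.13,-1.37,0.64],[0.016,-0.016,0.104]],[[-0.27,-1.34,0.67],[0.016,-0.016,0.104]]]
[[[-0.39,-1.29,0.7],[0.016,-0.016,0.104]],[[-0.51,-1.24,0.72],[0.016,-0.016,0.104]],[[-0.62,-1.16,0.76],[0.016,-0.016,0.104]],[[-0.73,-1.09,0.78],[0.016,-0.016,0.104]],[[-0.83,-0.99,0.81],[0.016,-0.016,0.104]]]
end [530. 142. 250.] [-3.141 -0.183  0.11 ]
```

```bash
python3 -m creep '[[[0.9,-1.1,0.5],[0.016,-0.016,0.104]],[[0.8,-1.2,0.5],[0.016,-0.016,0.104]],[[0.66,-1.26,0.54],[0.016,-0.016,0.104]],[[0.53,-1.3,0.55],[0.016,-0.016,0.104]],[[0.4,-1.35,0.57],[0.016,-0.016,0.104]],[[0.27,-1.37,0.58],[0.016,-0.016,0.104]],[[0.13,-1.4,0.6],[0.016,-0.016,0.104]],[[0,-1.4,0.63],[0.016,-0.016,0.104]],[[-0.13,-1.37,0.64],[0.016,-0.016,0.104]],[[-0.27,-1.34,0.67],[0.016,-0.016,0.104]]]' 50
python3 -m creep '[[[-0.4,-1.3,0.7],[0.016,-0.016,0.104]],[[-0.5,-1.2,0.7],[0.016,-0.016,0.104]],[[-0.6,-1.2,0.76],[0.016,-0.016,0.104]],[[-0.7,-1.1,0.78],[0.016,-0.016,0.104]],[[-0.8,-1.0,0.8],[0.016,-0.016,0.104]],[[0,0,0],[0,0,0]]]'
python3 - <<'E'
from h import *
p,R=rows([537,148.5,120],tdown(.11,.19),5)
E
```

```text
time_s: 7.93
ee_pos: [570.3, 102.9, 296.3]
eef_rot: [2.956, -0.21, 0.641]
force: [0.5, -0.5, 0.2]
gripper_width: 42.7
time_s: 8.43
ee_pos: [536.5, 98.4, 246.1]
eef_rot: [-3.114, -0.173, 0.167]
force: [-0.4, -0.1, -0.1]
gripper_width: 42.8
[[[-0.26,-0.92,2.54],[-0.008,0.003,0.011]],[[-0.28,-0.93,2.53],[-0.008,0.003,0.011]],[[-0.3,-0.95,2.52],[-0.008,0.003,0.011]],[[-0.31,-0.97,2.52],[-0.008,0.003,0.011]],[[-0.34,-0.99,2.5],[-0.008,0.003,0.011]]]
end [536.9 148.5 120. ] [ 3.139 -0.188  0.111]
```

```bash
python3 -m creep '[[[-0.4,-0.9,2.5],[-0.008,0.003,0.011]],[[-0.4,-0.9,2.5],[-0.008,0.003,0.011]],[[-0.4,-0.95,2.5],[-0.008,0.003,0.011]],[[-0.4,-1.0,2.5],[-0.008,0.003,0.011]],[[-0.4,-1.0,2.5],[-0.008,0.003,0.011]],[[0,0,0],[0,0,0]]]'
python3 - <<'E'
from h import *
import pickle
m=optics.camera_model('wrist');im=optics.camera('wrist');cv2.imwrite('pics/w7.png',im[:,:,::-1])
s=manip.get_state(); p=s['ee_pos'];R=Rot.from_euler('xyz',s['eef_rot']);print(p,s['eef_rot'],s['time_s'])
for d in (0,14,60,70): print(d,proj(m,p+R.apply([0,0,d])))
hx=np.array([np.cos(.11),np.sin(.11),0]);hy=np.array([-np.sin(.11),np.cos(.11),0])
for l in (15,90,200,265): print(l,proj(m,hx*(467+l*np.cos(.19))+hy*89.2+[0,0,45+l*np.sin(.19)]))
E
```

```text
time_s: 8.93
ee_pos: [537.1, 104.9, 118.3]
eef_rot: [-3.12, -0.185, 0.182]
force: [-1.3, -0.5, -1.2]
gripper_width: 42.7
[538.12764844 105.04417985 120.9589329 ] [-3.12018925 -0.18714531  0.1817842 ] 8.9833
0 [[318.70492645 273.70683442]]
14 [[318.71328433 257.85495142]]
60 [[318.73282008 220.66115588]]
70 [[318.73597611 214.63364667]]
15 [[248.2271181  322.77544877]]
90 [[249.03999357 218.58631351]]
200 [[250.25708119  13.88148662]]
265 [[ 250.88953769 -153.67688707]]
```

View pics/w7.png

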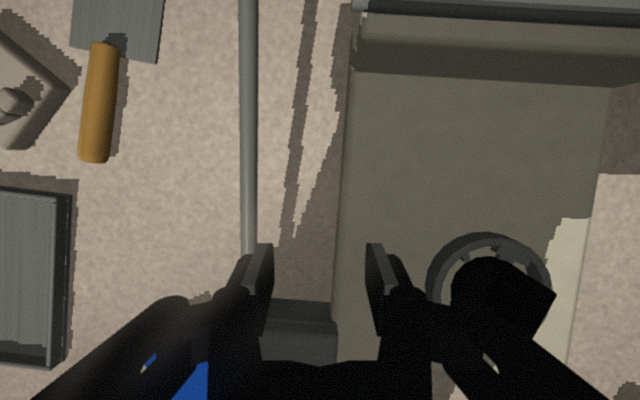

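```bash
python3 -c "
from h import *;s=manip.get_state();print(s['joint_pos'].round(3),s['ee_pos'],s['joint_efforts'].round(1))"
```

```text
[ 0.181  0.213 -0.378  0.792  0.022  3.141] [538.12764844 105.04417985 120.9589329 ] [  0.1 -63.6  43.8  -5.3   0.1   0. ]
```

```bash
cat >> h.py <<'E'
def rows_spin(p1,y0,y1,tilt,N,dec=2,tilt0=None):
    p0,R0=T_now(); p=np.array(p0,float);R=R0; out=[]
    tilt0=tilt if tilt0 is None else tilt0
    for i in range(1,N+1):
        tp=p0+(np.array(p1)-p0)*i/N; Rt=tdown(y0+(y1-y0)*i/N,tilt0+(tilt-tilt0)*i/N)
        sh=np.round(R.inv().apply(tp-p)/10,dec); w=(R.inv()*Rt).as_rotvec().round(3)
        out.append([sh.tolist(),w.tolist()]); p=p+R.apply(sh*10); R=R*Rot.from_rotvec(w)
    for k in range(0,N,10): print(str(out[k:k+10]).replace(' ',''))
    print('end',p.round(1),R.as_euler('xyz').round(3))
E
python3 - <<'E'
from h import *
rows_spin([525,148,150],.182,.11+np.pi,.19,27,1)
E
```

```text
[[[0.0,-0.2,-0.1],[-0.035,0.0,-0.115]],[[0.0,-0.1,-0.1],[-0.0,0.0,-0.114]],[[0.1,-0.2,-0.1],[-0.0,0.0,-0.114]],[[0.0,-0.1,-0.1],[-0.0,0.0,-0.113]],[[0.1,-0.2,-0.2],[-0.0,0.0,-0.114]],[[0.1,-0.1,-0.1],[-0.0,0.0,-0.114]],[[0.1,-0.2,-0.1],[-0.0,0.0,-0.113]],[[0.1,-0.1,-0.1],[-0.0,0.0,-0.114]],[[0.1,-0.1,-0.1],[-0.0,0.0,-0.114]],[[0.2,-0.0,-0.1],[-0.0,0.0,-0.113]]]
[[[0.1,-0.1,-0.1],[-0.0,0.0,-0.114]],[[0.2,-0.1,-0.1],[-0.0,0.0,-0.114]],[[0.1,-0.0,-0.1],[-0.0,0.0,-0.113]],[[0.2,-0.0,-0.2],[-0.0,-0.0,-0.114]],[[0.2,-0.0,-0.1],[-0.0,-0.0,-0.114]],[[0.1,0.0,-0.1],[-0.0,-0.0,-0.114]],[[0.2,0.1,-0.1],[-0.0,-0.0,-0.113]],[[0.1,0.0,-0.1],[-0.0,-0.0,-0.114]],[[0.2,0.1,-0.1],[-0.0,-0.0,-0.114]],[[0.1,0.1,-0.1],[-0.0,-0.0,-0.113]]]
[[[0.1,0.1,-0.1],[-0.0,-0.0,-0.114]],[[0.2,0.1,-0.1],[-0.0,-0.0,-0.114]],[[0.0,0.2,-0.2],[-0.0,-0.0,-0.113]],[[0.1,0.1,-0.1],[-0.0,-0.0,-0.114]],[[0.1,0.2,-0.1],[-0.0,-0.0,-0.114]],[[0.1,0.1,-0.1],[-0.0,-0.0,-0.113]],[[-0.0,0.2,-0.1],[-0.0,-0.0,-0.114]]]
end [524.8 148.3 149.9] [ 3.142  0.19  -3.032]
```

```bash
python3 -m creep '[[[0,-0.2,-0.3],[-0.035,0,-0.115]],[[0,-0.1,-0.3],[0,0,-0.114]],[[0.1,-0.2,-0.3],[0,0,-0.114]],[[0,-0.1,-0.2],[0,0,-0.114]],[[0.1,-0.2,-0.2],[0,0,-0.114]],[[0.1,-0.1,-0.2],[0,0,-0.114]],[[0.1,-0.2,-0.2],[0,0,-0.114]],[[0.1,-0.1,-0.2],[0,0,-0.114]],[[0.1,-0.1,-0.2],[0,0,-0.114]],[[0.2,0,-0.2],[0,0,-0.114]]]' 40
python3 -m creep '[[[0.1,-0.1,-0.1],[0,0,-0.114]],[[0.2,-0.1,-0.1],[0,0,-0.114]],[[0.1,0,-0.1],[0,0,-0.114]],[[0.2,0,-0.1],[0,0,-0.114]],[[0.2,0,-0.1],[0,0,-0.114]],[[0.1,0,-0.1],[0,0,-0.114]],[[0.2,0.1,-0.1],[0,0,-0.114]],[[0.1,0,-0.1],[0,0,-0.114]],[[0.2,0.1,-0.1],[0,0,-0.114]],[[0.1,0.1,-0.1],[0,0,-0.114]]]'
python3 -m creep '[[[0.1,0.1,0],[0,0,-0.114]],[[0.2,0.1,0],[0,0,-0.114]],[[0,0.2,0],[0,0,-0.114]],[[0.1,0.1,0],[0,0,-0.114]],[[0.1,0.2,0],[0,0,-0.114]],[[0.1,0.1,0],[0,0,-0.114]],[[0,0.2,0],[0,0,-0.114]],[[0,0,0],[0,0,0]]]'
python3 - <<'E'
from h import *
s=manip.get_state();print(s['joint_pos'].round(3),s['ee_pos'])
tz=np.array([.189*np.cos(.11),.189*np.sin(.11),-.982]); g=np.array([542.7,149.7,57.]); 
rows(g-20*tz,tdown(.11+np.pi,.19),6); rows(g,tdown(.11+np.pi,.19),2,start=(g-20*tz,tdown(.11+np.pi,.19)))
E
```

```text
time_s: 9.82
ee_pos: [534.0, 121.2, 147.8]
eef_rot: [2.957, -0.068, 1.333]
force: [-0.4, 0.8, -1.0]
gripper_width: 33.9
time_s: 10.65
ee_pos: [528.9, 137.0, 157.3]
eef_rot: [3.001, 0.138, 2.457]
force: [-0.3, 0.8, -0.3]
gripper_width: 34.3
time_s: 11.32
ee_pos: [526.5, 148.8, 156.9]
eef_rot: [-3.14, 0.196, -3.018]
force: [-0.5, 0.4, 0.6]
gripper_width: 34.0
[ 0.295  0.178 -0.326  0.873 -0.035  0.168] [526.52214615 148.77848871 156.89638847]
[[[0.06,-0.01,1.35],[0.0,0.001,0.002]],[[0.06,-0.02,1.35],[0.0,0.001,0.002]],[[0.05,-0.01,1.36],[0.0,0.001,0.002]],[[0.06,-0.02,1.35],[0.0,0.001,0.002]],[[0.05,-0.01,1.35],[0.0,0.001,0.002]],[[0.05,-0.02,1.35],[0.0,0.001,0.002]]]
end [538.9 149.3  76.7] [ 3.141  0.19  -3.03 ]
[[[-0.0,0.0,1.0],[0.0,0.0,0.0]],[[-0.0,0.0,1.0],[0.0,0.0,0.0]]]
end [542.7 149.7  57. ] [ 3.142  0.19  -3.032]
```

```bash
python3 -m creep '[[[0.06,0,1.35],[0,0.001,0.002]],[[0.06,0,1.35],[0,0.001,0.002]],[[0.06,0,1.35],[0,0.001,0.002]],[[0.05,-0.05,1.35],[0,0.001,0.002]],[[0.05,0,1.35],[0,0.001,0.002]],[[0.05,0,1.3],[0,0.001,0.002]],[[0,0,0],[0,0,0]]]'
python3 - <<'E'
from h import *
m=optics.camera_model('wrist');im=optics.camera('wrist');cv2.imwrite('pics/w8.png',im[:,:,::-1])
s=manip.get_state();print(s['ee_pos'],s['force'],s['time_s'])
E
```

```text
time_s: 11.9
ee_pos: [537.5, 148.9, 74.2]
eef_rot: [3.14, 0.186, -3.04]
force: [-1.1, -0.9, -0.0]
gripper_width: 34.2
[537.75472627 149.05026872  75.34708093] [ 0.05350207 -0.71582488 -0.58077337] 11.95
```

View pics/w8.png

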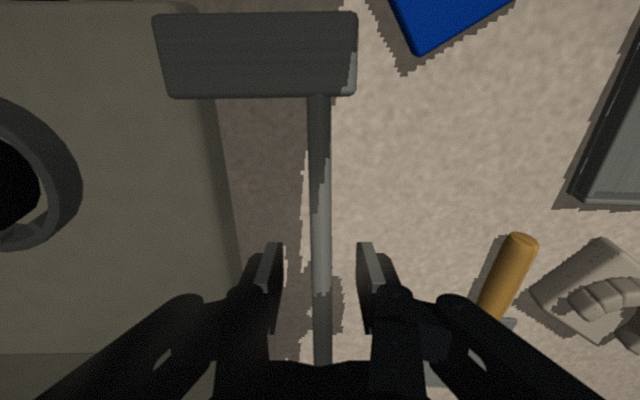

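```bash
python3 -m creep '[[[0,0,0.9],[0,0,0]],[[0,0,0.9],[0,0,0]],[[0,0,0],[0,0,0]]]'
python3 -m creep '[[[0,0,0],[0,0,0]],[[0,0,0],[0,0,0]],[[0,0,0],[0,0,0]],[[0,0,0],[0,0,0]],[[0,0,0],[0,0,0]],[[0,0,0],[0,0,0]]]' 0
cat > sarc.py <<'E'
from h import *
import sys
ae,N=float(sys.argv[1]),int(sys.argv[2]); d=float(sys.argv[3]) if len(sys.argv)>3 else 4.
hx=np.array([np.cos(.11),np.sin(.11),0]); ez=np.array([0,0,1.])
s=manip.get_state(); p0=np.array(s['ee_pos']); R0=Rot.from_euler('xyz',s['eef_rot']); tz=R0.apply([0,0,1])
g=p0-d*tz; sx=g@hx-467; sz=g[2]-45; a0=np.arctan2(sz,sx); r=np.hypot(sx,sz); til0=np.arctan2(tz@hx,-tz[2])
F=s['force']; rad=hx*np.cos(a0)+ez*np.sin(a0); tan=-hx*np.sin(a0)+ez*np.cos(a0)
print('t',s['time_s'],'pos',p0.round(1),'F',F.round(1),'rad',round(F@rad,1),'tan',round(F@tan,1),'w',round(s['gripper_width'],1),'a',a0.round(3),'r',r.round(1),'tilt',til0.round(3))
if N==0: sys.exit()
hy=np.cross(ez,hx); y=hy*(g@hy); p,R=p0.copy(),R0; out=[]
for i in range(1,N+1):
    a=a0+(ae-a0)*i/N; b=y+hx*(467+r*np.cos(a))+ez*(45+r*np.sin(a))
    Rt=Rot.from_rotvec(-hy*(ae-a0)*i/N)*R0; tp=b+Rt.apply([0,0,d])
    sh=np.round(R.inv().apply(tp-p)/10,2); w=(R.inv()*Rt).as_rotvec().round(3)
    out.append([sh.tolist(),w.tolist()]); p=p+R.apply(sh*10); R=R*Rot.from_rotvec(w)
for k in range(0,N,10): print(str(out[k:k+10]).replace(' ',''))
print('end',p.round(1))
E
python3 sarc.py .5 5
```

```text
time_s: 12.2
ee_pos: [540.9, 149.5, 56.5]
eef_rot: [3.14, 0.187, -3.037]
force: [-1.9, -0.2, -1.3]
gripper_width: 34.0
time_s: 12.7
ee_pos: [541.2, 150.1, 57.9]
eef_rot: [3.139, 0.189, -3.036]
force: [-2.0, 5.9, -0.3]
gripper_width: 7.8
t 12.7 pos [541.2 150.1  57.9] F [-2.   5.9 -0.3] rad -1.4 tan -0.1 w 7.8 a 0.192 r 88.3 tilt 0.189
[[[-0.01,0.0,-0.54],[-0.0,-0.062,-0.0]],[[-0.0,0.0,-0.55],[-0.001,-0.061,-0.0]],[[-0.01,0.0,-0.54],[0.0,-0.062,-0.0]],[[-0.01,0.0,-0.55],[-0.0,-0.062,-0.0]],[[-0.0,0.0,-0.54],[-0.0,-0.061,-0.0]]]
end [533.2 149.1  83.8]
```

```bash
python3 -m creep '[[[0,0,-0.54],[0,-0.062,0]],[[0,0,-0.55],[0,-0.062,0]],[[-0.01,0,-0.54],[0,-0.062,0]],[[-0.01,0,-0.55],[0,-0.062,0]],[[0,0,-0.54],[0,-0.062,0]],[[0,0,0],[0,0,0]]]'
python3 sarc.py .82 6
```

```text
time_s: 13.2
ee_pos: [532.9, 149.1, 84.8]
eef_rot: [3.139, 0.505, -3.036]
force: [1.9, 2.1, 3.0]
gripper_width: 8.0
t 13.2 pos [532.9 149.1  84.8] F [1.9 2.1 3. ] rad 3.3 tan 1.6 w 8.0 a 0.512 r 88.4 tilt 0.505
[[[-0.01,0.0,-0.45],[-0.0,-0.051,-0.0]],[[-0.0,0.0,-0.46],[-0.0,-0.052,-0.0]],[[-0.01,0.0,-0.45],[-0.001,-0.051,-0.0]],[[-0.0,0.0,-0.46],[0.0,-0.051,-0.0]],[[-0.01,0.0,-0.45],[-0.0,-0.052,-0.0]],[[-0.0,0.0,-0.45],[-0.0,-0.051,-0.0]]]
end [517.2 147.4 106.8]
```

```bash
python3 -m creep '[[[0,0,-0.45],[0,-0.051,0]],[[0,0,-0.46],[0,-0.051,0]],[[-0.01,0,-0.45],[0,-0.051,0]],[[0,0,-0.45],[0,-0.051,0]],[[-0.01,0,-0.45],[0,-0.051,0]],[[0,0,-0.45],[0,-0.051,0]],[[0,0,0],[0,0,0]]]'
python3 sarc.py .854 1
```

```text
time_s: 13.78
ee_pos: [517.7, 147.3, 106.9]
eef_rot: [3.138, 0.811, -3.038]
force: [4.0, 0.6, 5.7]
gripper_width: 8.1
t 13.7833 pos [517.7 147.3 106.9] F [4.  0.6 5.7] rad 6.9 tan 0.9 w 8.1 a 0.816 r 88.8 tilt 0.811
[[[-0.01,-0.0,-0.34],[-0.0,-0.038,0.0]]]
end [515.3 147.1 109.3]
```

```bash
python3 -m creep '[[[0,0,-0.34],[0,-0.038,0]],[[0,0,-0.2],[0,-0.01,0]],[[0,0,0],[0,0,0]]]'
python3 sarc.py .854 0
```

```text
time_s: 14.03
ee_pos: [519.1, 147.8, 113.5]
eef_rot: [-3.136, 0.841, -3.037]
force: [0.3, -14.2, -3.9]
gripper_width: 8.0
t 14.0333 pos [519.1 147.8 113.5] F [  0.3 -14.2  -3.9] rad -3.8 tan -1.6 w 8.0 a 0.852 r 94.5 tilt 0.841
```

```bash
python3 -m creep '[[[0,0,0],[0,0,0]],[[0,0,0],[0,0,0]]]'
python3 sarc.py .854 0
python3 - <<'E'
from h import *
for n in ['wrist','top','side']:
  im=optics.camera(n); cv2.imwrite(f'pics/{n}9.png',im[:,:,::-1])
  if n=='top': crop(im,275,85,405,225,5,'pics/t9c.png')
  if n=='side': crop(im,230,95,370,245,5,'pics/s9c.png')
E
```

```text
time_s: 14.2
ee_pos: [519.1, 147.8, 113.4]
eef_rot: [-3.136, 0.84, -3.037]
force: [0.6, -13.4, -4.9]
gripper_width: 7.8
t 14.2 pos [519.1 147.8 113.4] F [  0.6 -13.4  -4.9] rad -4.3 tan -2.6 w 7.8 a 0.852 r 94.4 tilt 0.84
```

View pics/wrist9.png

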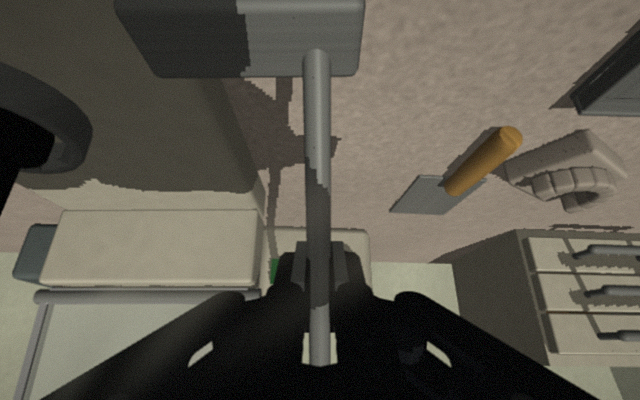

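View pics/t9c.png

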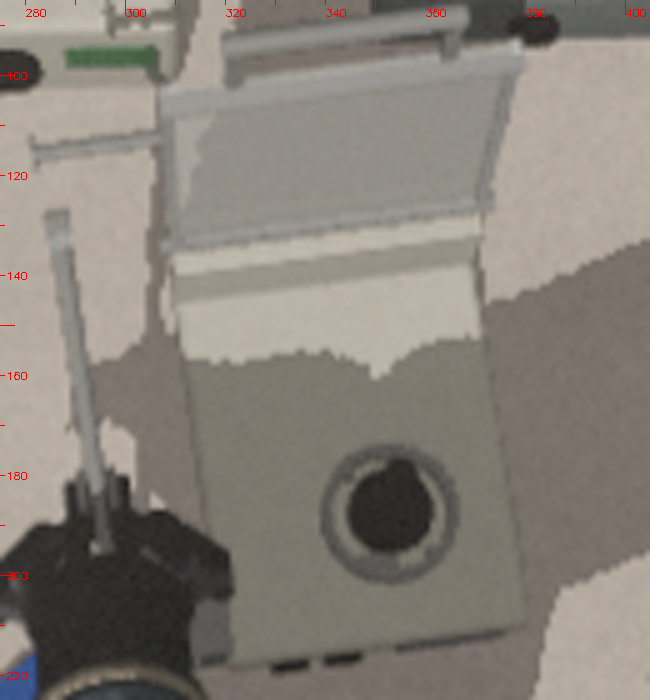

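View pics/s9c.png

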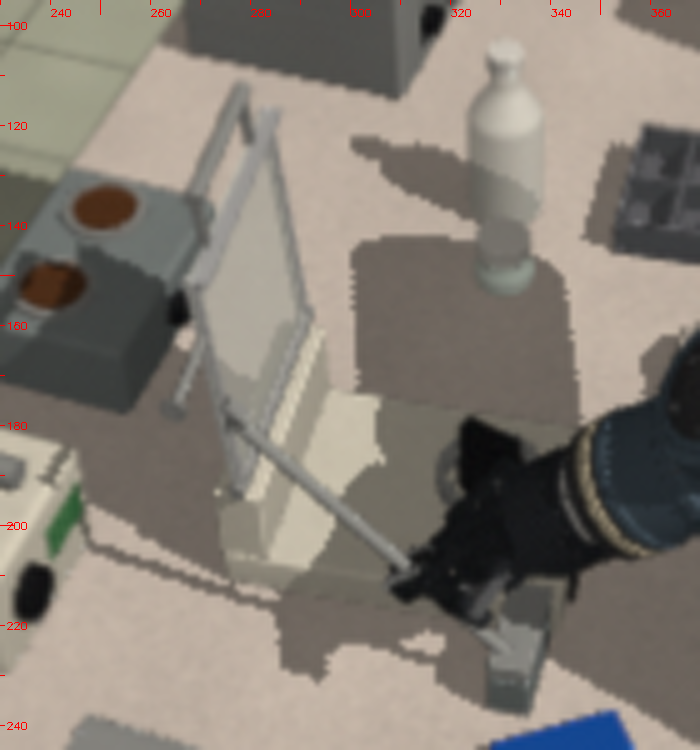

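```bash
python3 - <<'E'
from h import *
s=manip.get_state();print(s['joint_pos'].round(3),s['torque'].round(2))
T=optics.camera_model('top');S=optics.camera_model('side')
P,e=tri([T,S],[(286.5,128.5),(273.5,177)]);print(P.round(1),e)
hx=np.array([np.cos(.11),np.sin(.11),0]);print('ang',np.arctan2(P[2]-45,P@hx-467),np.hypot(P[2]-45,P@hx-467))
for a in (.75,.8,.854):
  for l in (265,272):
    X=hx*(467+l*np.cos(a))+np.array([-np.sin(.11),np.cos(.11),0])*89.2+[0,0,45+l*np.sin(a)]
    print(a,l,proj(T,X).round(1),proj(S,X).round(1))
E
```

```text
[ 0.403 -0.041 -1.135 -0.34  -0.226  0.203] [-2.01  1.01 -1.6 ]
[633.6 159.8 237.9] [array([-0.3, -1.7]), array([1.3, 0.4])]
ang 0.8191450811524892 264.024851689738
0.75 265 [[285.8 123. ]] [[270.9 179.4]]
0.75 272 [[285.5 120.3]] [[269.2 178.1]]
0.8 265 [[286.1 125.4]] [[273.5 177.8]]
0.8 272 [[285.7 122.9]] [[271.8 176.4]]
0.854 265 [[286.4 128.4]] [[276.5 176.2]]
0.854 272 [[286.  125.9]] [[274.9 174.8]]
```

```bash
python3 -m creep '[[[0,0,0],[0,0,0]],[[0,0,0],[0,0,0]],[[0,0,0],[0,0,0]]]' 25
python3 - <<'E'
from h import *
s=manip.get_state();print(s['ee_pos'],s['eef_rot'],s['force'],s['gripper_width'],s['joint_pos'].round(3))
rows([517.7,147.7,112.4],tdown(.11+np.pi,.35),6)
E
```

```text
time_s: 14.6
ee_pos: [520.0, 149.8, 114.7]
eef_rot: [-3.141, 0.843, -3.038]
force: [1.2, 0.4, -0.1]
gripper_width: 21.4
[519.97724231 149.83618862 114.6840314 ] [-3.14118233  0.84288343 -3.03769776] [ 1.24585121  0.38360562 -0.06691178] 21.375984266542087 [ 0.404 -0.041 -1.134 -0.342 -0.223  0.203]
[[[0.06,-0.03,-0.01],[-0.001,0.082,-0.001]],[[0.05,-0.03,0.0],[-0.001,0.082,-0.001]],[[0.06,-0.03,0.01],[-0.001,0.082,-0.001]],[[0.05,-0.04,0.0],[-0.001,0.082,-0.001]],[[0.06,-0.03,0.02],[-0.001,0.082,-0.001]],[[0.05,-0.03,0.01],[-0.001,0.082,-0.001]]]
end [517.7 147.7 112.5] [ 3.14   0.351 -3.03 ]
```

```bash
python3 -m creep '[[[0.06,-0.03,0],[0,0.082,0]],[[0.05,-0.03,0],[0,0.082,0]],[[0.06,-0.03,0],[0,0.082,0]],[[0.05,-0.04,0],[0,0.082,0]],[[0.06,-0.03,0.02],[0,0.082,0]],[[0.05,-0.03,0.01],[0,0.082,0]],[[0,0,0],[0,0,0]]]'
python3 -m creep '[[[0,0,0],[0,0,0]],[[0,0,0],[0,0,0]],[[0,0,0],[0,0,0]],[[0,0,0],[0,0,0]]]' 0
python3 sarc.py .87 2; python3 -c "
from h import *;print(manip.get_state()['joint_pos'].round(3))"
```

```text
time_s: 15.18
ee_pos: [520.3, 148.4, 113.4]
eef_rot: [-3.141, 0.369, -3.038]
force: [1.2, 0.2, 0.5]
gripper_width: 21.8
time_s: 15.52
ee_pos: [518.9, 147.6, 112.3]
eef_rot: [-3.14, 0.376, -3.038]
force: [8.1, -4.0, 4.8]
gripper_width: 8.2
t 15.5167 pos [518.9 147.6 112.3] F [ 8.1 -4.   4.8] rad 8.7 tan -2.5 w 8.2 a 0.841 r 95.3 tilt 0.376
[[[0.06,-0.0,-0.12],[-0.0,-0.015,0.0]],[[0.05,-0.0,-0.13],[-0.0,-0.014,0.0]]]
end [517.  147.4 114.2]
[ 0.323  0.08  -0.627  0.496 -0.082  0.204]
```

```bash
python3 -m creep '[[[0.06,0,-0.13],[0,-0.015,0]],[[0.06,0,-0.13],[0,-0.015,0]],[[0.06,0,-0.13],[0,-0.01,0]],[[0,0,0],[0,0,0]]]'
python3 sarc.py .87 0
```

```text
time_s: 15.85
ee_pos: [516.3, 147.3, 114.7]
eef_rot: [-3.14, 0.418, -3.038]
force: [40.1, -0.1, -33.8]
gripper_width: 8.0
t 15.85 pos [516.3 147.3 114.7] F [ 40.1  -0.1 -33.8] rad -0.6 tan -52.3 w 8.0 a 0.879 r 95.2 tilt 0.418
```

```bash
python3 -m creep '[[[-0.1,0,0.18],[0,0,0]],[[0,0,0],[0,0,0]]]'
python3 -m creep '[[[0,0,0],[0,0,0]],[[0,0,0],[0,0,0]],[[0,0,-0.3],[0,0,0]],[[0,0,-1],[0,0,0]],[[0,0,-2],[0,0,0]],[[0,0,-3],[0,0,0]],[[0,0,-3],[0,0,0]],[[0,0,0],[0,0,0]]]' 38
python3 - <<'E'
from h import *
for n in ['top','side']:
  im=optics.camera(n)
  if n=='top': crop(im,275,85,405,225,5,'pics/t10c.png')
  if n=='side': crop(im,230,95,370,245,5,'pics/s10c.png')
s=manip.get_state();print(s['time_s'],s['ee_pos'],s['eef_rot'],s['joint_pos'].round(2))
p0,R0=T_now(); 
rows([645,22,400],tdown(1.684,.48),16)
E
```

```text
time_s: 16.02
ee_pos: [517.3, 147.4, 113.7]
eef_rot: [-3.14, 0.416, -3.038]
force: [5.5, -4.3, 6.5]
gripper_width: 7.5
time_s: 16.68
ee_pos: [479.8, 144.5, 203.5]
eef_rot: [3.141, 0.417, -3.038]
force: [2.1, 0.4, 1.7]
gripper_width: 32.2
16.7833 [479.70552642 144.26660334 199.62691775] [-3.14145349  0.41361403 -3.03711172] [ 0.35 -0.11 -0.59  0.69 -0.1   0.23]
[[[-1.37,-0.87,-0.77],[-0.003,-0.003,0.098]],[[-1.45,-0.72,-0.76],[-0.003,-0.003,0.098]],[[-1.52,-0.58,-0.76],[-0.003,-0.003,0.098]],[[-1.57,-0.43,-0.76],[-0.003,-0.003,0.098]],[[-1.61,-0.27,-0.75],[-0.003,-0.003,0.098]],[[-1.62,-0.1,-0.75],[-0.003,-0.003,0.098]],[[-1.63,0.05,-0.75],[-0.003,-0.003,0.098]],[[-1.62,0.22,-0.74],[-0.003,-0.003,0.098]],[[-1.6,0.38,-0.73],[-0.003,-0.003,0.098]],[[-1.55,0.53,-0.73],[-0.003,-0.003,0.098]]]
[[[-1.49,0.68,-0.72],[-0.003,-0.003,0.098]],[[-1.42,0.83,-0.72],[-0.003,-0.003,0.098]],[[-1.34,0.97,-0.71],[-0.003,-0.003,0.098]],[[-1.23,1.1,-0.7],[-0.003,-0.003,0.098]],[[-1.13,1.21,-0.69],[-0.003,-0.003,0.098]],[[-1.0,1.32,-0.69],[-0.003,-0.003,0.098]]]
end [645.  22. 400.] [2.667e+00 1.000e-03 1.677e+00]
```

View pics/s10c.png

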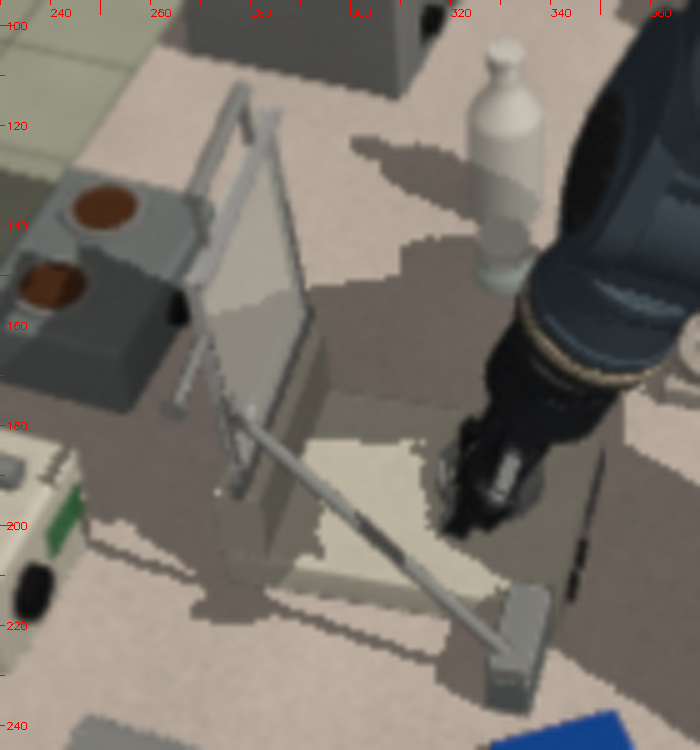

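View pics/t10c.png

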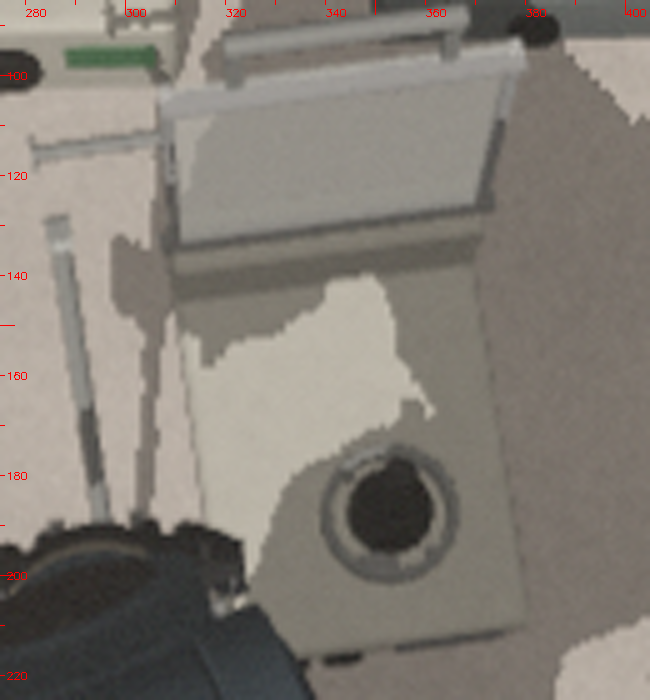

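```bash
python3 -m creep '[[[-1.4,-0.9,-0.8],[0,0,0.098]],[[-1.45,-0.7,-0.76],[0,0,0.098]],[[-1.5,-0.6,-0.76],[0,0,0.098]],[[-1.57,-0.43,-0.76],[0,0,0.098]],[[-1.6,-0.27,-0.75],[0,0,0.098]],[[-1.6,-0.1,-0.75],[0,0,0.098]],[[-1.6,0.05,-0.75],[0,0,0.098]],[[-1.6,0.22,-0.74],[0,0,0.098]],[[-1.6,0.38,-0.73],[0,0,0.098]],[[-1.55,0.53,-0.73],[0,0,0.098]]]'
python3 -m creep '[[[-1.5,0.7,-0.7],[0,0,0.098]],[[-1.4,0.8,-0.7],[0,0,0.098]],[[-1.3,1.0,-0.7],[0,0,0.098]],[[-1.2,1.1,-0.7],[0,0,0.098]],[[-1.1,1.2,-0.7],[0,0,0.098]],[[-1.0,1.3,-0.7],[0,0,0.098]],[[0,0,0],[0,0,0]]]'
python3 - <<'E'
from h import *
m=optics.camera_model('wrist');im=optics.camera('wrist');cv2.imwrite('pics/w11.png',im[:,:,::-1])
s=manip.get_state();print(s['time_s'],s['ee_pos'],s['eef_rot'],s['joint_pos'].round(2))
R=tdown(1.684,.48); tz=R.apply([0,0,1]); g=np.array([687,25.8,332.4]); print(proj(m,g-2.8*tz))
p,R=rows(g-30*tz,R,4); rows(g,R,2,start=(p,R))
E
```

```text
time_s: 17.62
ee_pos: [584.5, 68.1, 321.5]
eef_rot: [2.796, 0.222, 2.222]
force: [0.8, 0.0, 0.4]
gripper_width: 32.8
time_s: 18.2
ee_pos: [651.3, 23.5, 394.7]
eef_rot: [2.73, 0.0, 1.672]
force: [1.6, 0.3, -0.7]
gripper_width: 32.8
18.25 [650.31434003  24.07297603 393.58495663] [2.73153104e+00 2.26946401e-03 1.67739726e+00] [0.02 0.17 0.2  1.19 0.03 1.49]
[[331.06928793 217.89954417]]
[[[-0.05,0.18,1.02],[-0.017,0.001,-0.001]],[[-0.06,0.16,1.02],[-0.017,0.001,-0.001]],[[-0.06,0.14,1.03],[-0.017,0.001,-0.001]],[[-0.05,0.13,1.03],[-0.017,0.001,-0.001]]]
end [673.3  24.3 359. ] [2.664 0.    1.683]
[[[-0.0,0.0,1.5],[0.0,0.0,0.0]],[[-0.0,0.0,1.5],[0.0,0.0,0.0]]]
end [687.   25.8 332.3] [2.664 0.    1.683]
```

View pics/w11.png

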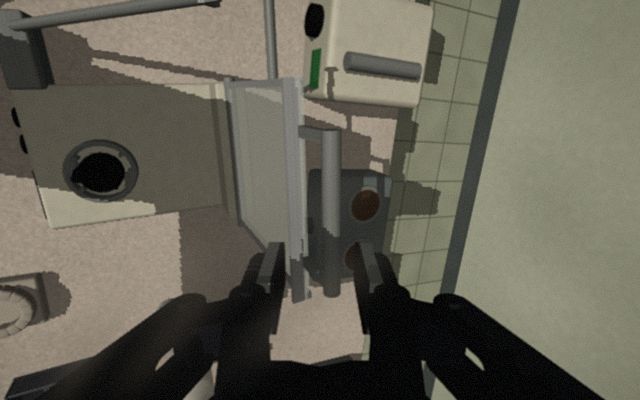

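Bar at column ~331 as predicted (331,218); flap still up. Insert and grip.

```bash
python3 -m creep '[[[-0.05,0.18,1.0],[-0.017,0,0]],[[-0.06,0.16,1.0],[-0.017,0,0]],[[-0.06,0.14,1.0],[-0.017,0,0]],[[-0.05,0.13,1.0],[-0.017,0,0]],[[0,0,1.5],[0,0,0]],[[0,0,1.5],[0,0,0]],[[0,0,0],[0,0,0]]]'
python3 -m creep '[[[0,0,0],[0,0,0]],[[0,0,0],[0,0,0]],[[0,0,0],[0,0,0]],[[0,0,0],[0,0,0]],[[0,0,0],[0,0,0]]]' 0
python3 arc.py 1.43 6 .35
```

```text
time_s: 18.83
ee_pos: [684.3, 26.7, 329.4]
eef_rot: [2.669, 0.003, 1.681]
force: [-0.5, -0.2, -0.6]
gripper_width: 32.4
time_s: 19.25
ee_pos: [685.3, 26.4, 334.5]
eef_rot: [2.663, 0.002, 1.678]
force: [-1.1, 3.7, -4.7]
gripper_width: 10.1
t 19.25 pos [685.3  26.4 334.5] F [-1.1  3.7 -4.7] w 10.1 th 1.647 r 232.1 tilt 0.478
F out -4.8 F tang(lift dir) -0.3
[[[-0.0,-0.73,-0.43],[0.021,-0.0,0.0]],[[-0.0,-0.75,-0.39],[0.022,0.0,-0.0]],[[-0.01,-0.78,-0.34],[0.021,0.0,0.0]],[[0.0,-0.79,-0.3],[0.022,0.0,-0.0]],[[-0.0,-0.81,-0.26],[0.021,0.0,-0.0]],[[-0.0,-0.82,-0.2],[0.021,-0.0,0.0]]]
end [634.9  20.8 332.7]
```

```bash
python3 -m creep '[[[0,-0.7,-0.43],[0.021,0,0]],[[0,-0.75,-0.39],[0.021,0,0]],[[0,-0.78,-0.34],[0.021,0,0]],[[0,-0.8,-0.3],[0.021,0,0]],[[0,-0.8,-0.26],[0.021,0,0]],[[0,0,0],[0,0,0]]]'
python3 arc.py 1.38 3 .3
```

```text
time_s: 19.75
ee_pos: [643.9, 21.5, 335.2]
eef_rot: [2.767, 0.002, 1.677]
force: [-0.1, 1.0, 1.4]
gripper_width: 9.6
t 19.75 pos [643.9  21.5 335.2] F [-0.1  1.   1.4] w 9.6 th 1.469 r 233.5 tilt 0.375
F out 1.4 F tang(lift dir) 0.1
[[[-0.0,-0.68,-0.18],[0.025,0.0,0.0]],[[-0.0,-0.69,-0.14],[0.025,0.0,-0.0]],[[-0.01,-0.69,-0.1],[0.025,0.0,-0.0]]]
end [623.2  19.2 332.1]
```

```bash
python3 -m creep '[[[0,-0.5,-0.13],[0.015,0,0]],[[0,-0.5,-0.11],[0.015,0,0]],[[0,-0.3,-0.06],[0.01,0,0]],[[0,0,0],[0,0,0]]]'
python3 arc.py 1.38 2 .3
```

```text
time_s: 20.08
ee_pos: [631.3, 20.0, 333.9]
eef_rot: [2.805, 0.002, 1.677]
force: [-0.3, 1.0, 11.5]
gripper_width: 9.7
t 20.0833 pos [631.3  20.  333.9] F [-0.3  1.  11.5] w 9.7 th 1.415 r 233.9 tilt 0.336
F out 11.4 F tang(lift dir) 1.6
[[[-0.0,-0.41,-0.07],[0.018,-0.0,0.0]],[[-0.0,-0.42,-0.06],[0.018,0.0,-0.0]]]
end [623.1  19.2 332.5]
```

```bash
python3 -m creep '[[[0,-0.25,-0.09],[0.01,0,0]],[[0,-0.2,-0.03],[0.01,0,0]],[[0,0,0],[0,0,0]]]'
python3 arc.py 1.38 0 .3
python3 - <<'E'
from h import *
for n in ['side','wrist']:
  im=optics.camera(n);  cv2.imwrite(f'pics/{n}12.png',im[:,:,::-1])
  if n=='side': crop(im,240,90,340,220,6,'pics/s12c.png')
E
```

```text
time_s: 20.33
ee_pos: [627.2, 19.5, 333.6]
eef_rot: [2.824, 0.003, 1.677]
force: [3.4, -0.8, 11.3]
gripper_width: 9.7
t 20.3333 pos [627.2  19.5 333.6] F [ 3.4 -0.8 11.3] w 9.7 th 1.398 r 234.3 tilt 0.317
F out 10.6 F tang(lift dir) 5.2
```

View pics/s12c.png

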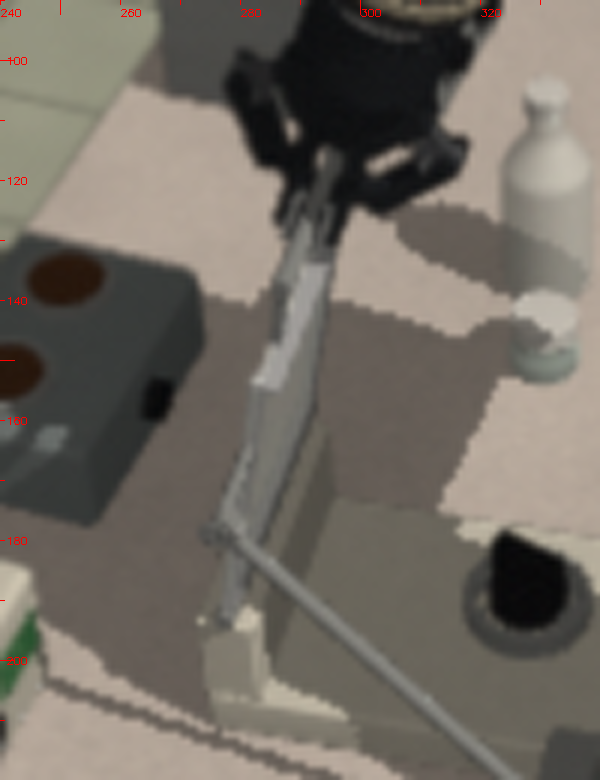

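View pics/wrist12.png

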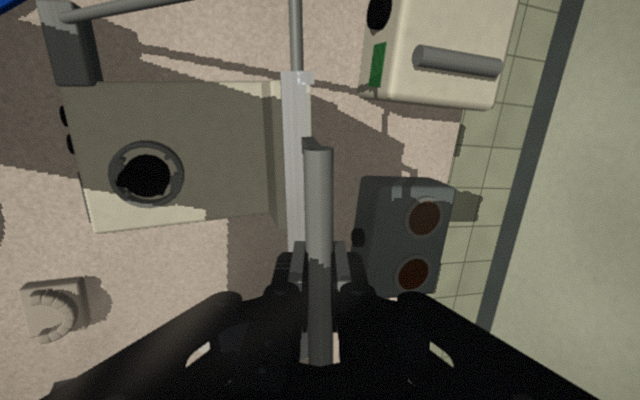

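```bash
python3 -m creep '[[[0,-0.2,-0.06],[0.005,0,0]],[[0,0,0],[0,0,0]],[[0,0,0],[0,0,0]]]'
python3 arc.py 1.38 0 .3
```

```text
time_s: 20.68
ee_pos: [626.1, 19.4, 333.6]
eef_rot: [2.828, 0.003, 1.677]
force: [13.9, 0.0, 4.7]
gripper_width: 9.6
t 20.6833 pos [626.1  19.4 333.6] F [13.9  0.   4.7] w 9.6 th 1.393 r 234.4 tilt 0.314
F out 2.2 F tang(lift dir) 14.4
```

```bash
python3 -m creep '[[[0,0.08,0.02],[0,0,0]],[[0,0,0],[0,0,0]]]'
python3 -m creep '[[[0,0,0],[0,0,0]],[[0,0,0],[0,0,0]],[[0,0,0],[0,0,0]],[[0,0,-0.5],[0,0,0]],[[0,0,-1.5],[0,0,0]],[[0,0,-2.5],[0,0,0]],[[0,0,-2.5],[0,0,0]],[[0,0,0],[0,0,0]]]' 38
python3 - <<'E'
from h import *
import pickle
for n in ['side','top','wrist']:
  m=optics.camera_model(n);im=optics.camera(n);  cv2.imwrite(f'pics/{n}13.png',im[:,:,::-1]); pickle.dump(m,open(f'{n}13.pkl','wb'))
  if n=='side': crop(im,240,90,360,220,5,'pics/s13c.png')
s=manip.get_state();print(s['time_s'],s['ee_pos'],s['eef_rot'],s['joint_pos'].round(2),s['force'])
E
```

```text
time_s: 20.85
ee_pos: [626.6, 19.4, 333.6]
eef_rot: [2.828, 0.003, 1.677]
force: [10.1, -0.5, 7.0]
gripper_width: 9.7
time_s: 21.52
ee_pos: [603.5, 17.3, 403.8]
eef_rot: [2.827, 0.002, 1.677]
force: [1.5, -0.7, 1.8]
gripper_width: 32.8
21.6667 [603.5854283   17.41827536 398.24651254] [2.83300020e+00 1.92494379e-03 1.67728268e+00] [0.02 0.17 0.25 1.34 0.03 1.48] [-0.05952862 -0.31611918 -1.6880854 ]
```

View pics/s13c.png

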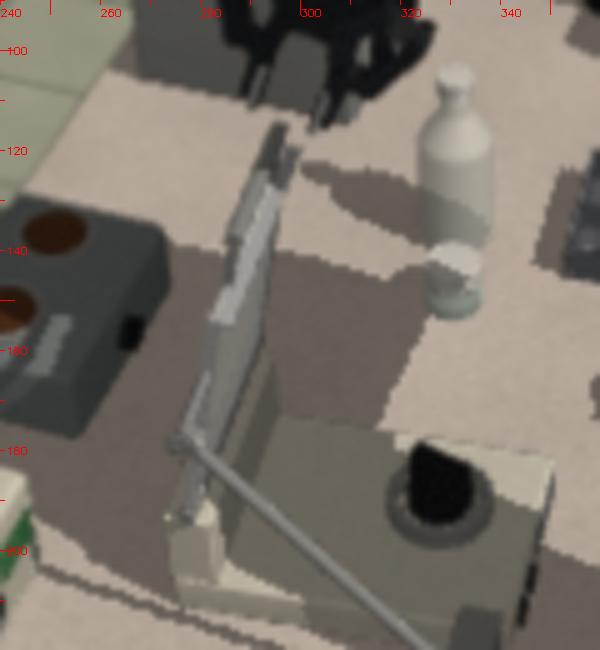

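View pics/wrist13.png

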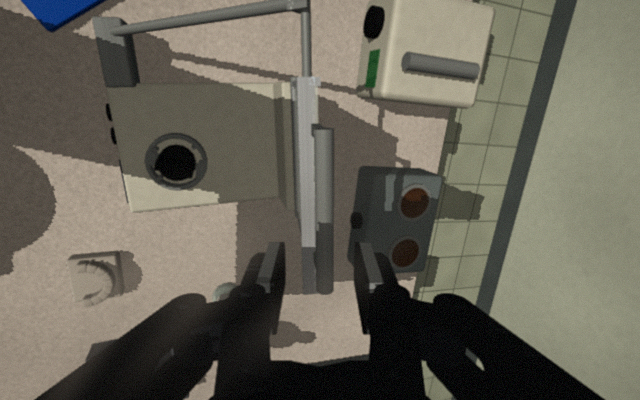

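```bash
python3 - <<'E'
from h import *
p0,R0=T_now()
# curve
N=14; p=p0.copy();R=R0;out=[]; tgt=np.array([512,-9,190.]); y0,y1=1.677,2.90
for i in range(1,N+1):
    u=i/N; a=min(1,u*1.6); b=max(0,(u-.25)/.75)
    tp=np.array([p0[0]+(tgt[0]-p0[0])*a,p0[1]+(tgt[1]-p0[1])*a,p0[2]+(tgt[2]-p0[2])*b])
    Rt=tdown(y0+(y1-y0)*u,.31*(1-u))
    sh=np.round(R.inv().apply(tp-p)/10,1); w=(R.inv()*Rt).as_rotvec().round(3); out.append([sh.tolist(),w.tolist()]); p=p+R.apply(sh*10);R=R*Rot.from_rotvec(w)
for k in range(0,N,7): print(str(out[k:k+7]).replace(' ',''))
print(p,R.as_euler('xyz'))
E
```

```text
[[[-0.2,-1.0,-0.3],[0.021,0.004,-0.086]],[[-0.1,-1.1,-0.3],[0.022,0.003,-0.088]],[[0.0,-1.0,-0.3],[0.021,0.004,-0.087]],[[0.2,-1.3,0.7],[0.021,0.007,-0.087]],[[0.3,-1.5,1.7],[0.021,0.008,-0.088]],[[0.4,-1.4,1.7],[0.02,0.01,-0.087]],[[0.6,-1.3,1.8],[0.018,0.012,-0.087]]]
[[[0.6,-1.2,1.8],[0.018,0.014,-0.088]],[[0.6,-0.9,1.8],[0.016,0.015,-0.087]],[[0.1,-0.2,2.0],[0.015,0.016,-0.088]],[[0.1,-0.1,2.0],[0.014,0.017,-0.087]],[[0.1,-0.0,2.0],[0.012,0.019,-0.087]],[[0.1,-0.1,1.9],[0.01,0.02,-0.088]],[[0.1,-0.0,2.0],[0.009,0.02,-0.087]]]
[511.62968772  -8.81470844 190.24456281] [-3.14119137e+00  1.02642924e-04  2.90006236e+00]
```

```bash
python3 -m creep '[[[-0.2,-1.0,-0.3],[0.021,0.004,-0.087]],[[-0.1,-1.1,-0.3],[0.022,0.003,-0.087]],[[0,-1.0,-0.3],[0.021,0.004,-0.087]],[[0.2,-1.3,0.7],[0.021,0.007,-0.087]],[[0.3,-1.5,1.7],[0.021,0.008,-0.087]],[[0.4,-1.4,1.7],[0.02,0.01,-0.087]],[[0.6,-1.3,1.8],[0.018,0.012,-0.087]]]' 50
python3 -m creep '[[[0.6,-1.2,1.8],[0.018,0.014,-0.088]],[[0.6,-0.9,1.8],[0.016,0.015,-0.087]],[[0.1,-0.2,2.0],[0.015,0.016,-0.088]],[[0.1,-0.1,2.0],[0.014,0.017,-0.087]],[[0.1,0,2.0],[0.012,0.019,-0.087]],[[0.1,-0.1,1.9],[0.01,0.02,-0.088]],[[0.1,0,2.0],[0.009,0.02,-0.087]],[[0,0,0],[0,0,0]]]'
cat > look.py <<'E'
from h import *
import pickle,sys
k=sys.argv[1]
for n in ['wrist','top','side']:
  m=optics.camera_model(n);im=optics.camera(n);  cv2.imwrite(f'pics/{n}{k}.png',im[:,:,::-1]); pickle.dump(m,open(f'{n}{k}.pkl','wb'))
s=manip.get_state();print(s['time_s'],s['ee_pos'].round(1),s['eef_rot'].round(3),s['joint_pos'].round(2),s['force'].round(1),round(s['gripper_width'],1))
E
python3 look.py 14
```

```text
time_s: 22.25
ee_pos: [529.0, -3.7, 326.8]
eef_rot: [3.016, 0.087, 2.286]
force: [0.4, -0.3, -0.6]
gripper_width: 42.8
time_s: 22.92
ee_pos: [509.6, -8.6, 185.8]
eef_rot: [-3.14, -0.008, 2.904]
force: [0.3, 0.6, -1.3]
gripper_width: 42.5
23.0667 [511.7  -8.7 190.8] [-3.142  0.     2.896] [-0.02  0.25 -0.12  1.2  -0.    0.23] [-0.6  0.1 -0.5] 42.8
```

View pics/wrist14.png

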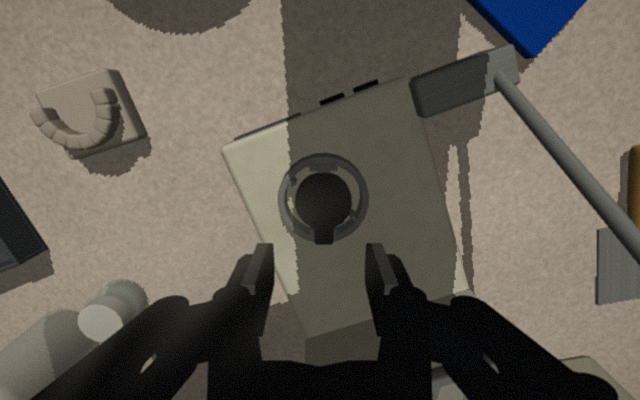

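View pics/side14.png

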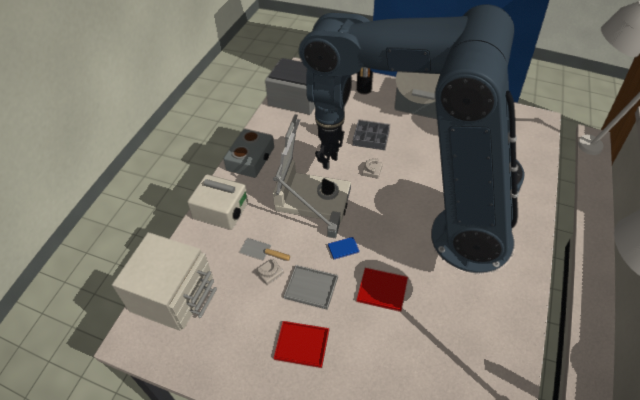

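```bash
python3 - <<'E'
from h import *
import pickle
im=cv2.imread('pics/wrist14.png')[:,:,::-1]; g=np.clip(im.astype(float)*2.5,0,255).astype(np.uint8); crop(g,270,145,380,255,6,'pics/w14c.png')
t=cv2.imread('pics/top14.png')[:,:,::-1]; s=cv2.imread('pics/side14.png')[:,:,::-1]
crop(np.clip(s.astype(float)*2.5,0,255).astype(np.uint8),300,160,360,220,8,'pics/s14c.png')
m=pickle.load(open('wrist14.pkl','rb'))
for z in (53,): print(proj(m,[519.6,-8.9,z]), atz(m,(323,197),53))
E
```

```text
[[322.43743486 200.27959526]] [516.95533083  -7.79098575  53.        ]
```

View pics/w14c.png

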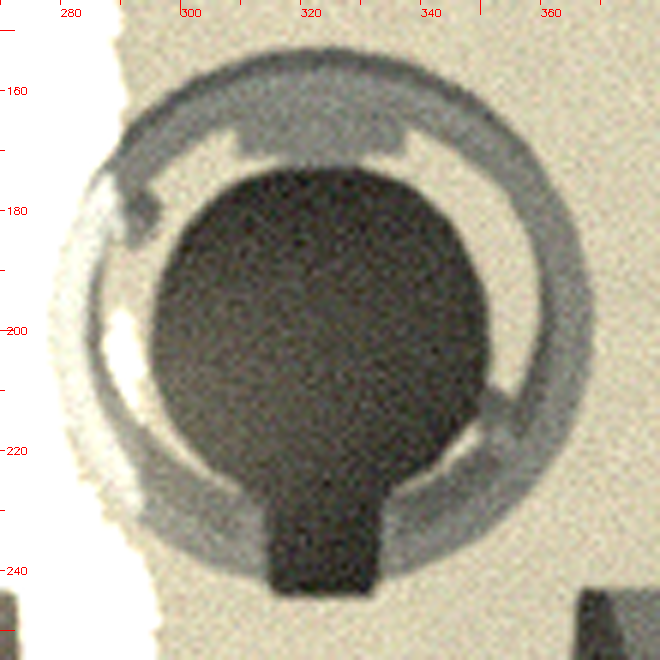

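View pics/s14c.png

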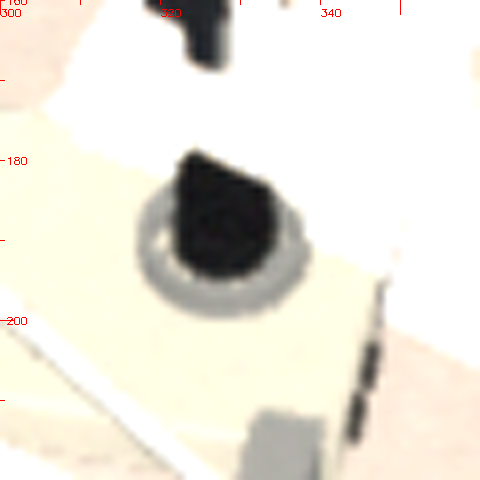

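```bash
python3 - <<'E'
from h import *
import pickle
m=pickle.load(open('wrist14.pkl','rb'));S=optics.camera_model('side');T=optics.camera_model('top')
c=atz(m,(323,198),53); print(c)
d=np.array([np.cos(-.245),np.sin(-.245)])
for z in (70,80,90,100): print(z, (atz(m,(323.3,244),z)-c)[:2]@d, (atz(m,(323.3,244),z)-c)[:2]@[-d[1],d[0]])
# side: wing top rear corner (323,179), front corner (333,183)
for z in (70,80,90,100):
  w=[np.r_[c[:2]+k*22*d,z] for k in(1,-1)]; print(z,proj(S,w).round(1).tolist())
p,R=T_now(); print('tool axis at z60', p+R.apply([0,0,1])*(p[2]-60))
E
```

```text
[517.79315822  -7.99146703  53.        ]
70 33.29453450509646 0.44360871888471376
80 28.5251962609972 0.30687327867300507
90 23.755858016897943 0.17013783846130082
100 18.9865197727988 0.033402398249616994
70 [[323.4, 182.3], [334.0, 187.4]]
80 [[323.3, 180.3], [334.0, 185.4]]
90 [[323.3, 178.4], [334.0, 183.5]]
100 [[323.2, 176.4], [334.0, 181.5]]
tool axis at z60 [511.71520831  -8.7348444   60.00001239]
```

```bash
python3 -m creep '[[[-0.1,0.04,1.5],[0,0,0]],[[-0.1,0.04,2.0],[0,0,0]],[[-0.1,0.04,2.0],[0,0,0]],[[-0.1,0.04,2.0],[0,0,0]],[[-0.1,0.04,1.7],[0,0,0]],[[-0.07,0.02,1.0],[0,0,0]],[[0,0,0.6],[0,0,0]],[[0,0,0],[0,0,0]]]' 45
python3 look.py 15
```

```text
time_s: 23.73
ee_pos: [517.7, -8.0, 82.4]
eef_rot: [-3.141, 0.0, 2.898]
force: [-0.3, -0.3, 0.2]
gripper_width: 38.3
23.8833 [518.5  -8.   83.6] [3.141e+00 2.000e-03 2.899e+00] [-0.02  0.34 -0.29  0.94 -0.    0.23] [-0.5 -0.1  0.1] 38.4
```

View pics/wrist15.png

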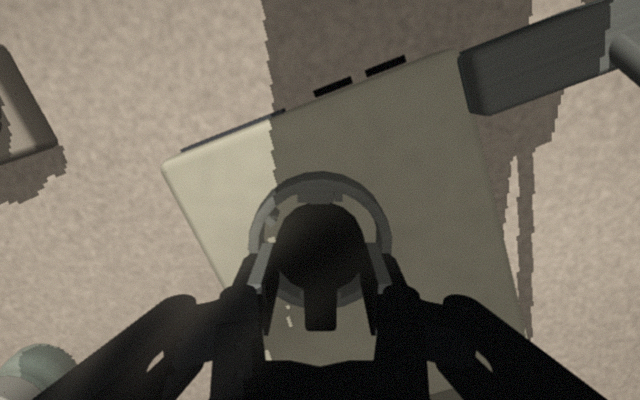

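```bash
python3 -m creep '[[[0,0,0.4],[0,0,0]],[[0,0,0],[0,0,0]]]'
python3 -m creep '[[[0,0,0],[0,0,0]],[[0,0,0],[0,0,0]],[[0,0,0],[0,0,0]],[[0,0,0],[0,0,0]],[[0,0,0],[0,0,0]],[[0,0,0],[0,0,0]]]' 0
python3 look.py 16
```

```text
time_s: 24.05
ee_pos: [518.0, -8.0, 78.5]
eef_rot: [3.142, 0.001, 2.899]
force: [0.1, -0.1, -1.0]
gripper_width: 38.6
time_s: 24.55
ee_pos: [517.9, -8.0, 78.6]
eef_rot: [-3.142, 0.0, 2.899]
force: [-0.1, -0.1, 2.0]
gripper_width: 12.9
24.7 [517.9  -8.   78.5] [-3.142  0.     2.899] [-0.02  0.34 -0.3   0.93 -0.    0.23] [-0.7 -0.2  2.1] 13.2
```

View pics/wrist16.png

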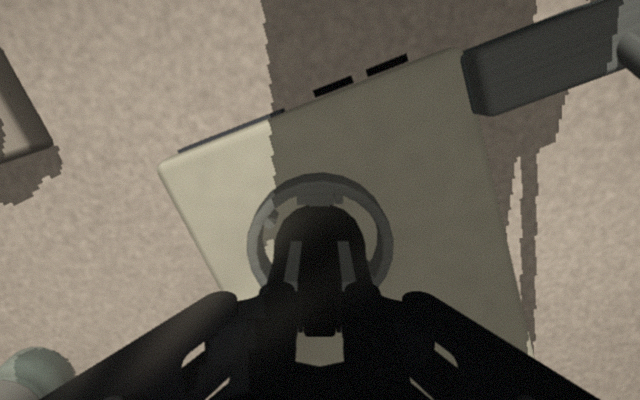

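Gripped well with hardly any force. Push down in small steps.

```bash
python3 -m creep '[[[0,0,0.15],[0,0,0]],[[0,0,0.15],[0,0,0]],[[0,0,0.1],[0,0,0]],[[0,0,0],[0,0,0]],[[0,0,0],[0,0,0]]]'
```

```text
time_s: 25.12
ee_pos: [517.9, -8.0, 74.5]
eef_rot: [-3.141, 0.0, 2.899]
force: [0.0, 0.3, 5.1]
gripper_width: 12.8
```

```bash
python3 -m creep '[[[0,0,0.05],[0,0,0]],[[0,0,0],[0,0,-0.04]],[[0,0,0],[0,0,-0.06]],[[0,0,0],[0,0,-0.06]],[[0,0,0],[0,0,0]]]'
python3 -c "
from h import *;s=manip.get_state();print(s['torque'].round(2),s['force'].round(1))"
```

```text
time_s: 25.53
ee_pos: [517.9, -8.0, 74.0]
eef_rot: [-3.141, 0.0, 3.062]
force: [0.4, -0.5, 4.5]
gripper_width: 13.0
[-0.01 -0.03  0.05] [ 0.4 -0.5  4.5]
```

```bash
python3 -m creep '[[[0,0,0],[0,0,-0.07]],[[0,0,0],[0,0,-0.07]],[[0,0,0],[0,0,-0.07]],[[0,0,0],[0,0,-0.07]],[[0,0,0],[0,0,-0.07]],[[0,0,0],[0,0,-0.07]],[[0,0,0],[0,0,-0.06]],[[0,0,0],[0,0,0]]]'
python3 -c "
from h import *;s=manip.get_state();print(s['torque'].round(2),s['force'].round(1),s['eef_rot'])"
```

```text
time_s: 26.2
ee_pos: [517.9, -8.0, 74.0]
eef_rot: [-3.141, 0.0, -2.743]
force: [0.0, -0.6, 5.1]
gripper_width: 13.0
[-0.05 -0.07  0.  ] [ 0.  -0.6  5.1] [-3.14123548e+00  2.61935751e-04 -2.74309240e+00]
```

```bash
python3 -m creep '[[[0,0,0],[0,0,-0.03]],[[0,0,-0.3],[0,0,0]],[[0,0,-0.4],[0,0,0]],[[0,0,-0.5],[0,0,0]],[[0,0,-0.6],[0,0,0]],[[0,0,0],[0,0,0]]]'
python3 look.py 17
```

```text
time_s: 26.7
ee_pos: [518.2, -8.0, 93.1]
eef_rot: [-3.141, 0.001, -2.715]
force: [-0.2, -0.0, -0.1]
gripper_width: 12.4
26.85 [517.7  -8.   91.9] [-3.141 -0.    -2.714] [-0.02  0.33 -0.28  0.96 -0.   -0.44] [-0.8 -0.5 -0.9] 13.2
```

View pics/wrist17.png

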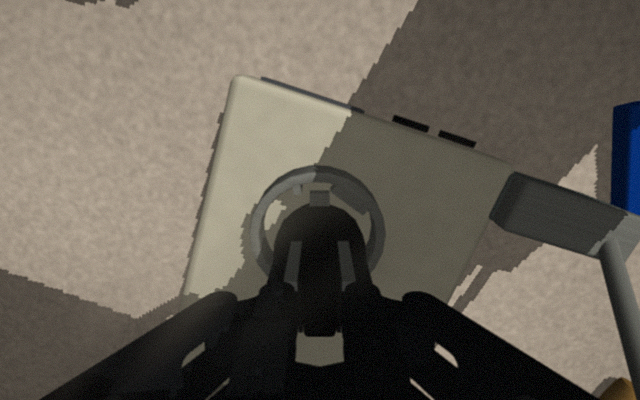

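```bash
python3 -m creep '[[[0,0,-1],[0,0,0]],[[0,0,-2],[0,0,0]],[[0,0,-2.5],[0,0,0]],[[0,0,-2.5],[0,0,0]],[[-0.3,1.3,-2],[0,0,0]],[[-0.5,2.0,0],[0,0,0]],[[-0.6,2.5,0],[0,0,0]],[[-0.6,2.5,0],[0,0,0]],[[-0.6,2.5,0],[0,0,0]],[[-0.6,2.5,0],[0,0,0]]]'
python3 -m creep '[[[-0.6,2.5,0],[0,0,0]],[[-0.6,2.5,0],[0,0,0]],[[-0.6,2.5,0],[0,0,0]],[[-0.6,2.5,0],[0,0,0]],[[-0.6,2.5,0],[0,0,0]],[[-0.6,2.5,0],[0,0,0]],[[-0.6,2.5,0],[0,0,0]],[[-0.5,2.3,0],[0,0,0]],[[0,0,0],[0,0,0]],[[0,0,0],[0,0,0]]]'
python3 look.py 18
```

```text
time_s: 27.68
ee_pos: [491.3, 127.4, 192.5]
eef_rot: [-3.141, 0.0, -2.715]
force: [0.0, -0.1, -0.8]
gripper_width: 12.5
time_s: 28.52
ee_pos: [452.0, 326.8, 192.1]
eef_rot: [-3.141, -0.0, -2.712]
force: [0.0, -0.1, -0.3]
gripper_width: 12.8
28.6667 [452.6 325.3 192.1] [-3.141  0.    -2.715] [ 0.62  0.35  0.01  1.23 -0.    0.2 ] [-0.3 -0.7 -0.3] 13.1
```

View pics/wrist18.png

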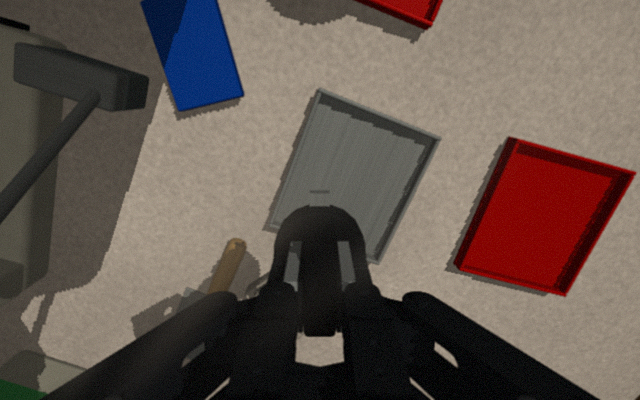

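View pics/side18.png

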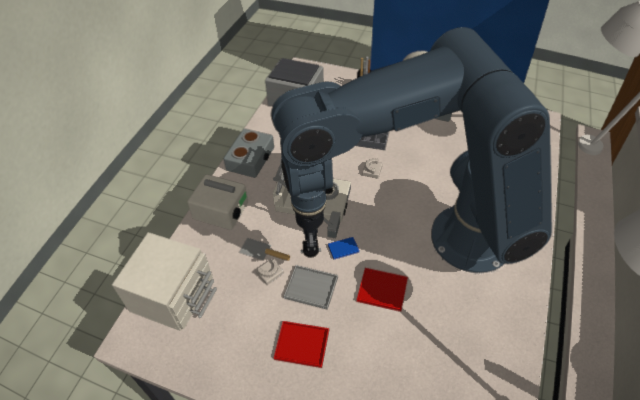

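```bash
python3 - <<'E'
from h import *
import pickle
m=pickle.load(open('wrist18.pkl','rb'))
P=np.array([atz(m,p,16) for p in [(318,89),(440,138),(378,263),(265,230)]]);print(P.round(1),P.mean(0),(P[0]+P[2])/2,(P[1]+P[3])/2)
p,R=T_now(); d=R.inv().apply(np.array([446,354,192.1])-p);print(d, [np.linalg.norm(P[i]-P[(i+1)%4]) for i in range(4)])
E
```

```text
[[382.9 293.6  16. ]
 [375.5 411.5  16. ]
 [511.3 419.4  16. ]
 [525.4 301.1  16. ]] [448.75432576 356.38291927  16.        ] [447.07979048 356.47270838  16.        ] [450.42886103 356.29313015  16.        ]
[-5.89421934e+00  2.88764768e+01  5.57638508e-04] [np.float64(118.12781649601693), np.float64(136.03077753688493), np.float64(119.09208292421597), np.float64(142.69881865301417)]
```

```bash
python3 -m creep '[[[-0.2,1.0,0.5],[0,0,0]],[[-0.2,1.0,2],[0,0,0]],[[-0.2,0.9,2.2],[0,0,0]],[[0,0,2.2],[0,0,0]],[[0,0,2.2],[0,0,0]],[[0,0,2.0],[0,0,0]],[[0,0,1.5],[0,0,0]],[[0,0,1.0],[0,0,0]],[[0,0,0.5],[0,0,0]],[[0,0,0],[0,0,0]]]'
python3 look.py 19
python3 - <<'E'
from h import *
im=cv2.imread('pics/side19.png')[:,:,::-1];crop(im,260,240,360,320,7,'pics/s19c.png')
E
```

```text
time_s: 29.5
ee_pos: [445.6, 354.5, 50.1]
eef_rot: [-3.141, -0.001, -2.715]
force: [0.5, -0.3, -1.6]
gripper_width: 12.9
29.65 [446.4 355.2  51.8] [ 3.141e+00  1.000e-03 -2.714e+00] [ 0.67  0.46 -0.19  0.92 -0.    0.24] [ 0.1 -0.9 -0.7] 12.7
```

View pics/s19c.png

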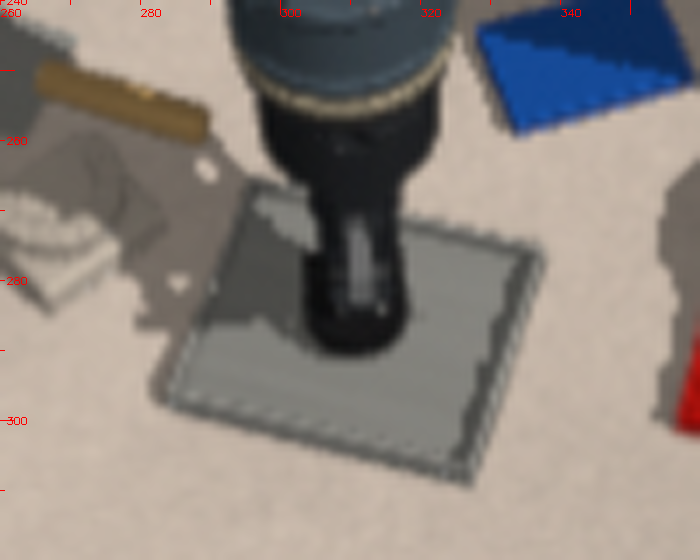

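View pics/wrist19.png

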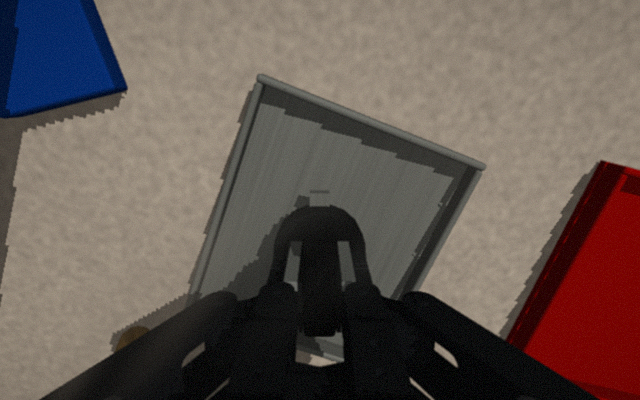

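Well inside the tray. Lower to about 42, then creep.

```bash
python3 -m creep '[[[0,0,0.4],[0,0,0]],[[0,0,0.4],[0,0,0]],[[0,0,0.1],[0,0,0]],[[0,0,0],[0,0,0]]]'
python3 -m creep '[[[0,0,0.1],[0,0,0]],[[0,0,0.1],[0,0,0]],[[0,0,0],[0,0,0]]]'
```

```text
time_s: 29.98
ee_pos: [445.7, 354.7, 41.5]
eef_rot: [-3.141, -0.0, -2.714]
force: [0.2, 0.1, -0.3]
gripper_width: 13.0
time_s: 30.23
ee_pos: [445.9, 354.8, 39.7]
eef_rot: [-3.141, 0.0, -2.714]
force: [0.4, -0.6, -1.4]
gripper_width: 12.6
```

```bash
python3 -m creep '[[[0,0,0.1],[0,0,0]],[[0,0,0],[0,0,0]],[[0,0,0],[0,0,0]]]'
```

```text
time_s: 30.48
ee_pos: [446.0, 354.9, 39.7]
eef_rot: [-3.141, 0.001, -2.714]
force: [-4.2, -3.8, 13.3]
gripper_width: 12.9
```

```bash
python3 -m creep '[[[0,0,-0.06],[0,0,0]],[[0,0,0],[0,0,0]]]'
python3 -m creep '[[[0,0,0],[0,0,0]],[[0,0,0],[0,0,0]],[[0,0,0],[0,0,0]],[[0,0,0],[0,0,0]],[[0,0,-0.5],[0,0,0]],[[0,0,-1.5],[0,0,0]],[[0,0,-2.5],[0,0,0]],[[0,0,-3],[0,0,0]],[[0,0,-3],[0,0,0]],[[0,0,-2],[0,0,0]]]' 40
python3 look.py 20
python3 - <<'E'
from h import *
im=cv2.imread('pics/side20.png')[:,:,::-1];crop(im,240,100,360,230,5,'pics/s20c.png');crop(im,260,240,360,320,7,'pics/s20d.png')
E
```

```text
time_s: 30.65
ee_pos: [446.0, 354.9, 39.7]
eef_rot: [-3.141, 0.0, -2.714]
force: [-0.2, 0.4, 0.9]
gripper_width: 12.8
time_s: 31.48
ee_pos: [446.3, 355.2, 167.7]
eef_rot: [3.141, 0.002, -2.714]
force: [0.3, 0.3, -0.9]
gripper_width: 34.2
31.6333 [446.7 355.5 166.3] [ 3.141e+00  3.000e-03 -2.714e+00] [ 0.67  0.38 -0.01  1.18 -0.    0.24] [-0.4 -0.  -0.8] 34.2
```

View pics/wrist20.png

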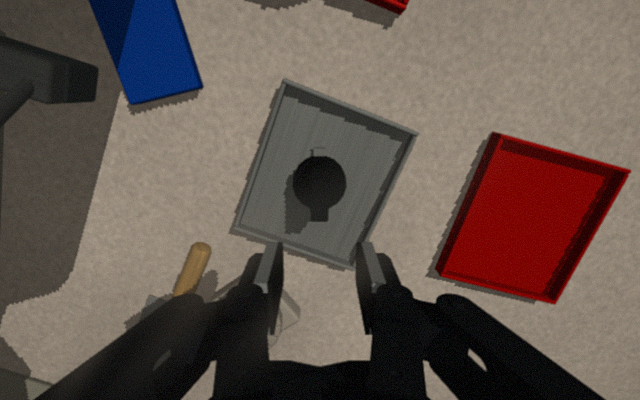

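View pics/s20c.png

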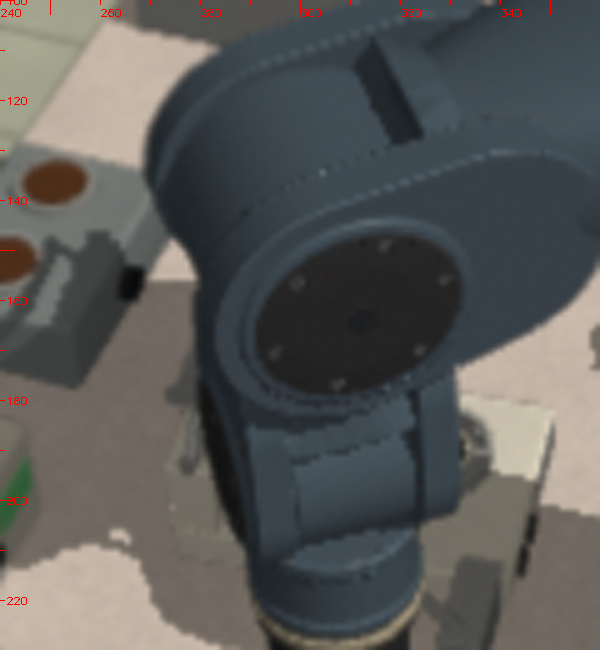

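View pics/top20.png

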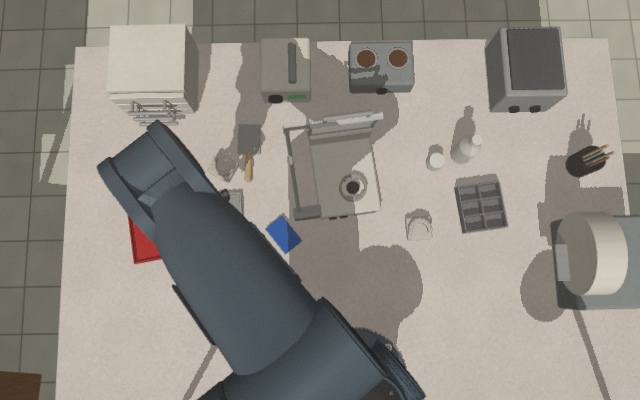

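```bash
python3 -m creep '[[[0,0,-2.5],[0,0,0]],[[1.5,0,-2.5],[0,0,0]],[[2.5,0,-2],[0,0,0]],[[2.5,0,0],[0,0,0]],[[2.5,0,0],[0,0,0]],[[2.5,0,0],[0,0,0]],[[0,0,0],[0,0,0]],[[0,0,0],[0,0,0]]]'
python3 look.py 21
python3 - <<'E'
from h import *
im=cv2.imread('pics/side21.png')[:,:,::-1];crop(im,230,100,370,230,5,'pics/s21c.png')
im=cv2.imread('pics/top21.png')[:,:,::-1];crop(im,190,95,400,255,3,'pics/t21c.png')
E
```

```text
time_s: 32.3
ee_pos: [340.3, 306.7, 234.0]
eef_rot: [-3.141, -0.001, -2.714]
force: [0.8, -0.1, -0.4]
gripper_width: 34.2
32.45 [341.6 307.4 234. ] [-3.141 -0.    -2.714] [ 0.73  0.13 -0.16  1.28 -0.    0.31] [ 0.3  0.5 -0. ] 34.2
```

View pics/side21.png

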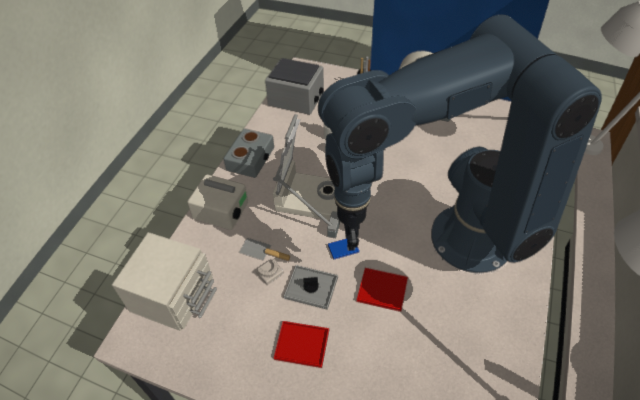

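View pics/t21c.png

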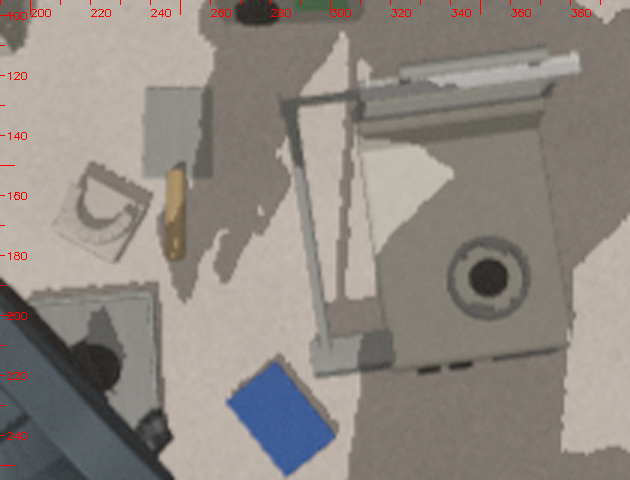

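The flap is propped with its pin in the stay end (top image, 286,128). The neck is open, and the cap stands upright in the steel tray. Nothing else has moved, so I'm handing in.

```bash
python3 -c "
from plant import manip;print(manip.close_job())"
```

```text
the job is handed in; nothing more can be done
None
```

I did the whole job in the order asked and handed it in at about 32.5 s of the 72 s.

- **Flap:** I raised it by its handle bar to the stop. I lowered it again once the stay was up, and let go with its side pin resting in the end of the stay.
- **Stay:** I swung it up to its stop, where it resisted with about 52 N at the fingers.
- **Cap:** I pressed it down about 4.5 mm, turned it about 0.67 rad anticlockwise and lifted it out. I then set it down upright near the middle of the steel tray; contact at setting down was about 13 N.

**Last checks:** The final pictures show the flap still propped with its pin at the stay end. The neck is open, the cap stands in the tray, and the other things are where they were. The arm was clear and the force reading was near zero.

**What did not go smoothly:**
- **Force while raising the flap:** it reached about 69 N until I corrected the arc, because my first hinge estimate was a few mm off.
- **Stay raise stalled:** the arm came up against the range of joint 3. I opened, gripped the stay again at a flatter tilt and finished the raise.
- **Last joint range:** on the way to the stay the last joint also reached the end of its range, so I turned the gripper half round.

All wrist forces I read were below the 120 N limit.

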